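# Load circuit boards into test docks and lock their captive screws

## Task

Load every circuit board that lies on the bench into the test dock of its own colour, sliding it between the rails until it is fully home against the backstop, then turn the slotted captive screw of that dock about a quarter turn clockwise with the flat-blade driver so that its latch lies across the front of the board. Turn the screws only with the driver and keep the gripper's fingers off the docks and screws. Finish with the driver standing back in its holder and everything else on the bench left where it is.

Things in the scene. Friction and masses are not known exactly. Their poses are not given: they have to be found in the camera images.
- board_red: Plug-in circuit board with a red pull handle (may be absent). Green slab 120 (x) by 70 (y) by 10 mm, lying flat; origin at the centre of its underside, z up. An aluminium front panel, 6 mm thick, 66 wide, 28 high, stands on its -x edge. The red handle stands over the origin: 14 mm thick in x, 50 long in y, grip bar from 28 to 62 mm above the underside. 0.25 kg.
- board_blue: Plug-in circuit board with a blue pull handle (may be absent). Green slab 120 (x) by 70 (y) by 10 mm, lying flat; origin at the centre of its underside, z up. An aluminium front panel, 6 mm thick, 66 wide, 28 high, stands on its -x edge. The blue handle stands over the origin: 14 mm thick in x, 50 long in y, grip bar from 28 to 62 mm above the underside. 0.25 kg.
- board_yellow: Plug-in circuit board with a yellow pull handle (may be absent). Green slab 120 (x) by 70 (y) by 10 mm, lying flat; origin at the centre of its underside, z up. An aluminium front panel, 6 mm thick, 66 wide, 28 high, stands on its -x edge. The yellow handle stands over the origin: 14 mm thick in x, 50 long in y, grip bar from 28 to 62 mm above the underside. 0.25 kg.
- dock_red: Test dock with a red backstop, fixed to the bench. Two aluminium guide rails along x, 74 mm apart inside, 17 mm high, with lips that overhang the board's edges from 13 mm up; mouth with flared sides at -x, from x = -95 to -77 mm; backstop face at x = +60 mm. No floor: the board slides along the bench. A board that is fully home has its origin and axes where the dock's are.
- dock_blue: Test dock with a blue backstop, fixed to the bench. Two aluminium guide rails along x, 74 mm apart inside, 17 mm high, with lips that overhang the board's edges from 13 mm up; mouth with flared sides at -x, from x = -95 to -77 mm; backstop face at x = +60 mm. No floor: the board slides along the bench. A board that is fully home has its origin and axes where the dock's are.
- dock_yellow: Test dock with a yellow backstop, fixed to the bench. Two aluminium guide rails along x, 74 mm apart inside, 17 mm high, with lips that overhang the board's edges from 13 mm up; mouth with flared sides at -x, from x = -95 to -77 mm; backstop face at x = +60 mm. No floor: the board slides along the bench. A board that is fully home has its origin and axes where the dock's are.
- slot_red (a point): Captive screw of the red dock: point on its upright axis at the top of its 30 mm brass head, 42 mm up, at dock x -66, y -47 mm. Slot along this point's x, 7.5 mm wide, 10 deep, open-ended. A steel latch finger under the head (34 mm long from the axis, 10 wide, 18 to 26 mm above the bench) points along this point's -x and turns with the screw.
- screw_red (a joint): Angle of the red dock's screw, rad, growing clockwise seen from above: 0 = latch points straight out of the dock (to the dock's -x, lane free), 1.57 (its stop) = latch lies across the front panel of a home board. Range -0.3 to 1.57; it stays where it is left (0.08 N m).
- slot_blue (a point): Captive screw of the blue dock: point on its upright axis at the top of its 30 mm brass head, 42 mm up, at dock x -66, y -47 mm. Slot along this point's x, 7.5 mm wide, 10 deep, open-ended. A steel latch finger under the head (34 mm long from the axis, 10 wide, 18 to 26 mm above the bench) points along this point's -x and turns with the screw.
- screw_blue (a joint): Angle of the blue dock's screw, rad, growing clockwise seen from above: 0 = latch points straight out of the dock (to the dock's -x, lane free), 1.57 (its stop) = latch lies across the front panel of a home board. Range -0.3 to 1.57; it stays where it is left (0.08 N m).
- slot_yellow (a point): Captive screw of the yellow dock: point on its upright axis at the top of its 30 mm brass head, 42 mm up, at dock x -66, y -47 mm. Slot along this point's x, 7.5 mm wide, 10 deep, open-ended. A steel latch finger under the head (34 mm long from the axis, 10 wide, 18 to 26 mm above the bench) points along this point's -x and turns with the screw.
- screw_yellow (a joint): Angle of the yellow dock's screw, rad, growing clockwise seen from above: 0 = latch points straight out of the dock (to the dock's -x, lane free), 1.57 (its stop) = latch lies across the front panel of a home board. Range -0.3 to 1.57; it stays where it is left (0.08 N m).
- driver: Flat-blade driver standing upright in its holder; origin at the middle of the blade's lower edge, z up the handle. Blade 18 mm wide in x, 4 thick in y, 24 high; shaft 10 mm thick; collar 40 mm across at 70 to 76 mm; orange handle 76 to 150 mm up, 34 mm in x by 26 mm in y. 0.15 kg.
- holder: Grey driver holder, fixed block 70 by 70 by 76 mm high; origin at the centre of its underside. A 25 mm square hole goes down its middle; the driver's collar rests on its top, the blade's edge then 6 mm above the bench.
- mug: White mug, 80 mm wide, 95 high; origin at the centre of its underside. Not part of the job.
- solder: Red solder spool, 60 mm wide, 46 high; origin at the centre of its underside. Not part of the job.
- flux: Blue flux bottle, 50 mm wide, 120 high; origin at the centre of its underside. Not part of the job.
- tape: Roll of yellow tape, 70 mm wide, 24 high; origin at the centre of its underside. Not part of the job.
- parts_bin: Blue parts bin, 120 by 100 by 50 mm high; origin at the centre of its underside. Not part of the job.
Not all that is in view belongs to the job. What is shaped like the board_red but purple is not meant.

How it is judged (in metres and radians):
On the way, in this order (a step that is already met when the one before it is completed fails the run):
1. every board present is fully home in the dock of its own colour (x of board_red in the frame of dock_red between -0.005 and 0.004 m and y of board_red in the frame of dock_red between -0.005 and 0.005 m and z of board_red in the frame of dock_red between -0.004 and 0.004 m and angle between the x axis of board_red and the x axis of dock_red, either way round below 0.08 rad and x of board_blue in the frame of dock_blue between -0.005 and 0.004 m and y of board_blue in the frame of dock_blue between -0.005 and 0.005 m and z of board_blue in the frame of dock_blue between -0.004 and 0.004 m and angle between the x axis of board_blue and the x axis of dock_blue, either way round below 0.08 rad and x of board_yellow in the frame of dock_yellow between -0.005 and 0.004 m and y of board_yellow in the frame of dock_yellow between -0.005 and 0.005 m and z of board_yellow in the frame of dock_yellow between -0.004 and 0.004 m and angle between the x axis of board_yellow and the x axis of dock_yellow, either way round below 0.08 rad), for 0.2 s.
2. and the latch of each loaded dock lies across its board (all of step 1 and angle between the x axis of slot_red and the y axis of board_red, either way round below 0.35 rad and angle between the x axis of slot_blue and the y axis of board_blue, either way round below 0.35 rad and angle between the x axis of slot_yellow and the y axis of board_yellow, either way round below 0.35 rad), for 0.2 s.
At the end, for the whole second after the job is handed in: Every board present lies home in the dock of its own colour (within 5 mm along and across, 4 mm in height, 0.08 rad), the latch of that dock within 0.35 rad of straight across it, and the driver stands at rest in its holder (within 12 mm, tilt under 0.15 rad, collar down on the holder) (all of step 2 and horizontal distance between driver and holder below 0.012 m and height (world z) of driver below 0.012 m and angle between driver's own z axis and vertical below 0.15 rad and linear speed of each of driver, board_red, board_blue, board_yellow below 0.02 m/s); the robot touches nothing.
It fails at once if the fingers press on a dock or its screw (over 3 N) (contact force between the fingers and dock_red above 3 N or contact force between the fingers and dock_blue above 3 N or contact force between the fingers and dock_yellow above 3 N).
It fails at once if another thing on the bench is shifted more than 60 mm (distance of any of mug, solder, flux, tape, parts_bin from where it was at the start of the episode above 0.06 m).
Of board_red, board_blue, board_yellow only 2 to 3 are there at a start; the rules pass over those that are not, and their reading is None.
At some moment in a run one of board_red, board_blue, board_yellow may be knocked a few centimetres aside while the robot is not near it.
It also fails if it takes over 210 s, if anything falls off the work surface, if the arm or the gripper's body presses on something with over 40 N, if the wrist force passes 120 N, or if a joint passes its speed limit or range.

## Robot

A 6-joint arm with a two-finger parallel gripper is mounted at the origin on the work surface. World frame = base frame: x ahead of the robot, y to its left, z up, the work surface at z = 0. Lengths are in m, angles in degrees, forces in N, time in s.
With the tool pointing down it reaches from about 0.35 to 0.875 m from the base axis. Payload 4.2 kg.
Tool frame: the origin (TCP) lies on the centre line of the jaws, within the pads' length; the fingertips stand 14 mm ahead of it and the grasp point (between the pads) lies 5 mm behind it; z points along the fingers, y is the line along which they close (so a half turn about z gives the same grasp; the last joint's range is limited). The gripper opens to 87 mm and grips with 3 to 60 N. Pads are 19 mm wide; open, the fingers measure 117 mm over their backs; the gripper's body (75 mm by 190 mm) begins 51 mm behind the grasp point.
Start: joints at [-52.62, 22.042, 0.453, 0, -68.411, -14.817], TCP at [0.24, -0.577, 0.237] pointing down, gripper open.
Joint ranges: [-179.83, 179.83], [-69.29, 118.12], [-61.27, 80.66], [-181.25, 117.63], [-171.15, -9.14], [-177.46, 177.46]. Speed limits (degrees/s): [159.86, 159.86, 180, 180, 180, 180].

## Interface

Orientations are given as a 3x3 rotation matrix whose columns are the frame's x, y, z axes.
In Python, from station import status, vision, arm gives the robot as it stands.
- The arm moves only by the shell command python3 -m crank 'ROWS' [FORCE]. ROWS is JSON, a list of rows, each an object with "fingers": the finger opening in m, from 0 to 0.087; "linear": the shift along the tool's x, y, z in m, a list of three; "twist": the turn about the tool's z in degrees. A call has 1 to 20 rows; each row shifts and turns the commanded pose from where the row before left it, along the tool's axes as they then stand; what a row does not reach is not made up. A row lasts 1/12 s, in which the tool goes at most 41.7 mm and 7.16 degrees, less where a joint would pass 70% of its speed; a pose out of reach is approached as far as the arm can. A call is refused whole if a number of a shift passes 0.0417 or a number of a turn 7.16, either way. A call with a gripper value outside its range is refused whole. The fingers move at their own pace and stop on an object; FORCE is the grip in N (left out, the last holds). Time passes only in rows, so rows that do not move let the fingers close. It gives the time, the measured TCP pose, the force, the opening and the grip force at its end, in the units of the state.
- status.get_state(): the state, without advancing time (a new reading comes with each control period).
- vision.capture(name): name is "scene" or "side" or "wrist"; returns the picture (480x640x3 uint8, red, green, blue); there is no depth.
- vision.calibration(name): a dict with "mtx" (3x3 intrinsics, pixels), "position" and "orientation" of the camera in the world. Camera axes: x right, y down, z forward; pixel columns grow to the right and rows downward; lengths in m; the calibration is good to about 2 mm. A picture is of the moment at which its call begins: read the wrist's pose just before it. calibration takes no time and is no camera call; for the wrist camera it gives the pose at the moment of the call.
- arm.sign_off(): hands the job in; it is judged then, once.
The state is a dict: "time_s": time; "joints": joint angles; "joint_velocities": joint speeds; "tau": joint torques, N m; "ee_pos": TCP position; "orientation": TCP orientation; "contact_force": force on the tool from outside, world axes, zero at the start; "moment": the same for the moment, N m; "grip_width": finger opening in m; "finger_force": force on a finger pad.
Only numpy, scipy, OpenCV 4.12 (cv2) and the standard library are available. Lean on these libraries where they do the work, as an engineer would, in place of code of your own. Each camera call takes 0.05 s, during which the arm holds its last target. There are 200 camera calls.

## Working session

There is one attempt and no reset: what is moved stays moved. The work goes in short steps, Python scripts to look and compute and a shell command to move; the robot and the scene stay as the last step left them, time stands still between calls to the robot, and variables do not carry over. Pictures are saved under pics/ and viewed, at most 14 in all, crops included, and the job is handed in when it is done.

```bash
ls; mkdir -p pics; cat > /dev/null; python3 - <<'E'
from station import status,vision
import cv2
s=status.get_state();print(s)
for n in("scene","side"):
    im=vision.capture(n);cv2.imwrite(f"pics/{n}0.png",im[:,:,::-1]);print(n,vision.calibration(n))
E
```

```text
pics
{'time_s': 0.0, 'joints': array([-5.26202089e+01,  2.20879481e+01,  3.80356764e-01, -2.84682846e-02,
       -6.84095456e+01, -1.48190881e+01]), 'joint_velocities': array([-0.0323294 , -0.13485996,  0.04224798,  0.00631846, -0.03000927,
       -0.08469093]), 'tau': array([ 1.53715711e-03, -3.90664601e+01,  1.87404460e+01,  4.21976164e+00,
        1.10693273e-02, -1.93199676e-04]), 'ee_pos': array([ 0.23961667, -0.57663269,  0.23549448]), 'orientation': array([[-9.23543851e-01, -3.83491840e-01, -8.74012952e-04],
       [-3.83492828e-01,  9.23541889e-01,  1.90500471e-03],
       [ 7.66338113e-05,  2.09453308e-03, -9.99997804e-01]]), 'contact_force': array([-0.92629932,  0.65053367, -0.03282871]), 'moment': array([-0.01471457,  0.0171244 ,  0.01159948]), 'finger_force': 0.0, 'grip_width': 0.08685727191732485}
scene {'mtx': array([[574.67079202,   0.        , 314.18724335],
       [  0.        , 574.67079202, 229.48536181],
       [  0.        ,   0.        ,   1.        ]]), 'position': array([ 1.25501895, -0.54497242,  0.9935681 ]), 'orientation': array([[ 0.63998464,  0.53990757, -0.54673529],
       [ 0.7681813 , -0.46605529,  0.43896463],
       [-0.01780854, -0.70092245, -0.71301513]])}
side {'mtx': array([[442.70047099,   0.        , 316.85521939],
       [  0.        , 442.70047099, 237.64924721],
       [  0.        ,   0.        ,   1.        ]]), 'position': array([0.03824735, 0.69467265, 0.78097806]), 'orientation': array([[-0.80079241, -0.39090053,  0.45379322],
       [-0.598918  ,  0.5294    , -0.60086011],
       [-0.00536159, -0.75294914, -0.65805687]])}
```

View pics/scene0.png

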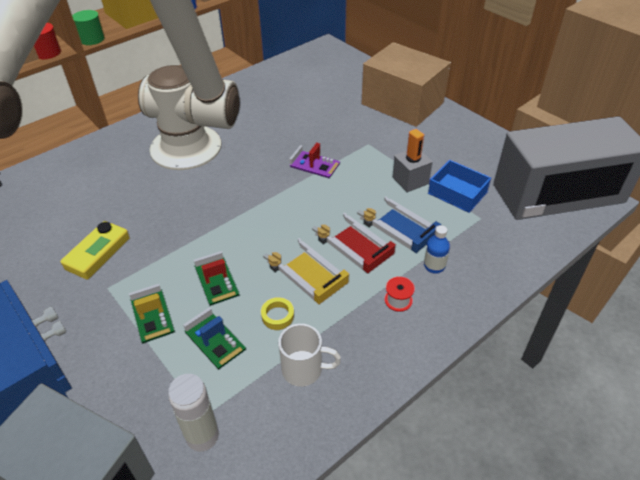

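View pics/side0.png

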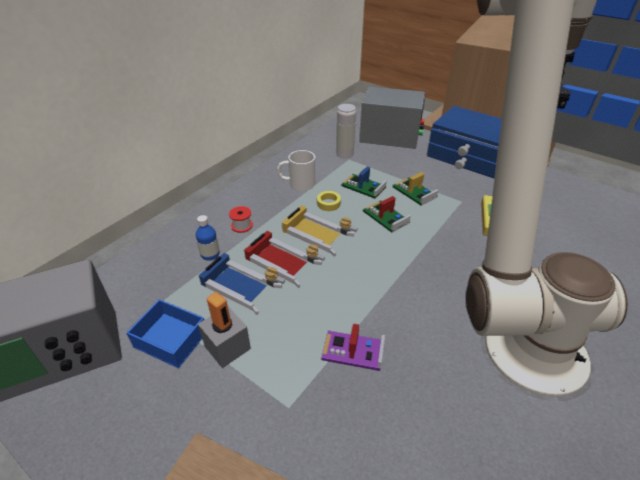

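The scene picture shows three boards: red handle (215,270), blue (210,330) and yellow (148,303). Look-alikes are the purple board with a red handle (315,158), the red solder spool (400,292), the yellow tape (278,313), the yellow meter (95,248) and the blue bin (460,185). The docks are yellow (313,278), red (360,247) and blue (405,228). The driver is at (415,150). I choose the green slabs with coloured handles.

```bash
cat > h.py <<'E'
import numpy as np,cv2
from station import status,vision
def ray(c,u,v):
    d=c["orientation"]@np.linalg.inv(c["mtx"])@np.array([u,v,1.]);return c["position"],d/np.linalg.norm(d)
def plane(c,u,v,z):
    p,d=ray(c,u,v);return p+d*(z-p[2])/d[2]
def tri(rs):
    A=sum(np.eye(3)-np.outer(d,d) for p,d in rs);b=sum((np.eye(3)-np.outer(d,d))@p for p,d in rs)
    return np.linalg.solve(A,b)
def proj(c,P):
    q=c["mtx"]@c["orientation"].T@(np.asarray(P)-c["position"]);return q[:2]/q[2]
HS={"red":[(0,8),(172,180)],"yellow":[(20,33)],"blue":[(105,122)],"green":[(45,80)],"orange":[(9,17)]}
def mask(im,col,smin=120,vmin=60):
    h=cv2.cvtColor(im,cv2.COLOR_RGB2HSV)
    m=np.zeros(im.shape[:2],np.uint8)
    for a,b in HS[col]: m|=cv2.inRange(h,(a,smin,vmin),(b,255,255))
    return m
def blobs(m,amin=40):
    n,l,s,c=cv2.connectedComponentsWithStats(m)
    return [(tuple(np.round(c[i],1)),int(s[i,4]),l==i) for i in range(1,n) if s[i,4]>=amin]
E
python3 - <<'E'
from h import *
cs={n:vision.calibration(n) for n in("scene","side")}
im={n:cv2.imread(f"pics/{n}0.png")[:,:,::-1].copy() for n in cs}
def near(n,col,u,v):
    b=min(blobs(mask(im[n],col,130),15),key=lambda b:np.hypot(b[0][0]-u,b[0][1]-v));return b[0],b[1]
for name,col,a,b in [("bR","red",(215,270),(386,207)),("bB","blue",(210,330),(363,175)),("bY","yellow",(148,303),(416,183)),("drv","orange",(415,147),(219,313))]:
    x,y=near("scene",col,*a),near("side",col,*b)
    P=tri([ray(cs["scene"],*x[0]),ray(cs["side"],*y[0])]);print(name,x,y,P.round(4))
for name,a,b in [("sY",(275,258),(345,224)),("sR",(323,230),(312,249)),("sB",(369,212),(271,274))]:
    print(name,tri([ray(cs["scene"],*a),ray(cs["side"],*b)]).round(3),plane(cs["scene"],*a,.042).round(3))
E
```

```text
bR ((np.float64(213.9), np.float64(268.8)), 313) ((np.float64(386.3), np.float64(205.7)), 187) [ 0.4742 -0.202   0.0414]
bB ((np.float64(210.7), np.float64(329.1)), 364) ((np.float64(363.5), np.float64(176.1)), 117) [ 0.6043 -0.2924  0.0405]
bY ((np.float64(147.6), np.float64(304.3)), 409) ((np.float64(415.2), np.float64(181.6)), 172) [ 0.4656 -0.3589  0.0398]
drv ((np.float64(413.7), np.float64(146.2)), 296) ((np.float64(217.9), np.float64(310.1)), 497) [0.5218 0.3695 0.1161]
sY [ 0.528 -0.077  0.032] [ 0.537 -0.082  0.042]
sR [0.536 0.058 0.037] [0.54  0.055 0.042]
sB [0.561 0.182 0.036] [0.566 0.177 0.042]
```

```bash
python3 -m crank '[{"linear":[-0.028,0.0154,-0.0083]},{"linear":[-0.028,0.0154,-0.0083]},{"linear":[-0.028,0.0154,-0.0083]},{"linear":[-0.028,0.0154,-0.0083]},{"linear":[-0.028,0.0154,-0.0083]},{"linear":[-0.028,0.0154,-0.0083]},{"linear":[-0.028,0.0154,-0.0083]},{"linear":[-0.028,0.0154,-0.0083]},{"linear":[-0.028,0.0154,-0.0083]},{"linear":[-0.028,0.0154,-0.0083]},{"linear":[-0.028,0.0154,-0.0083]},{"linear":[-0.028,0.0154,-0.0083]}]' && python3 -m crank '[{"twist":-6.74},{"twist":-6.74},{"twist":-6.74},{"twist":-6.74},{"twist":-6.74},{"twist":-6.74},{"twist":-6.74},{"twist":-6.74},{"twist":-6.74},{"twist":-6.74},{},{},{}]'
python3 - <<'E'
from h import *
s=status.get_state();c=vision.calibration("wrist");im=vision.capture("wrist");cv2.imwrite("pics/w1.png",im[:,:,::-1])
print(s["joints"].round(1),s["ee_pos"],s["orientation"].round(3),c)
E
```

```text
[-52.6  22.1   0.4  -0.  -68.4 -14.8] [ 0.23962759 -0.57668848  0.23558017] [[-0.924 -0.384 -0.001]
 [-0.384  0.924  0.002]
 [ 0.     0.002 -1.   ]] {'mtx': array([[399.47513311,   0.        , 322.81154662],
       [  0.        , 399.47513311, 241.57993524],
       [  0.        ,   0.        ,   1.        ]]), 'position': array([ 0.17055381, -0.60703628,  0.38331826]), 'orientation': array([[-0.38301127,  0.88874141,  0.25187512],
       [ 0.92374266,  0.36809499,  0.10585638],
       [ 0.00136498,  0.27321198, -0.96195289]])}$[0]: bad value
```

View pics/w1.png

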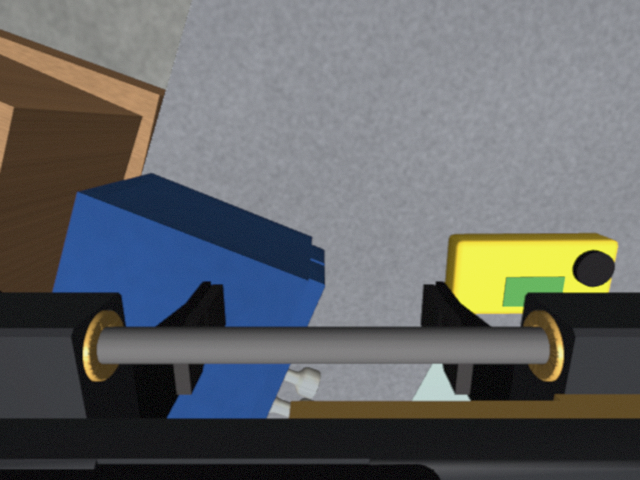

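```bash
python3 -m crank '[{"fingers":0.087,"linear":[-0.028,0.0154,-0.0083],"twist":0},{"fingers":0.087,"linear":[-0.028,0.0154,-0.0083],"twist":0},{"fingers":0.087,"linear":[-0.028,0.0154,-0.0083],"twist":0},{"fingers":0.087,"linear":[-0.028,0.0154,-0.0083],"twist":0},{"fingers":0.087,"linear":[-0.028,0.0154,-0.0083],"twist":0},{"fingers":0.087,"linear":[-0.028,0.0154,-0.0083],"twist":0},{"fingers":0.087,"linear":[-0.028,0.0154,-0.0083],"twist":0},{"fingers":0.087,"linear":[-0.028,0.0154,-0.0083],"twist":0},{"fingers":0.087,"linear":[-0.028,0.0154,-0.0083],"twist":0},{"fingers":0.087,"linear":[-0.028,0.0154,-0.0083],"twist":0},{"fingers":0.087,"linear":[-0.028,0.0154,-0.0083],"twist":0},{"fingers":0.087,"linear":[-0.028,0.0154,-0.0083],"twist":0}]' && python3 -m crank '[{"fingers":0.087,"linear":[0,0,0],"twist":-6.74},{"fingers":0.087,"linear":[0,0,0],"twist":-6.74},{"fingers":0.087,"linear":[0,0,0],"twist":-6.74},{"fingers":0.087,"linear":[0,0,0],"twist":-6.74},{"fingers":0.087,"linear":[0,0,0],"twist":-6.74},{"fingers":0.087,"linear":[0,0,0],"twist":-6.74},{"fingers":0.087,"linear":[0,0,0],"twist":-6.74},{"fingers":0.087,"linear":[0,0,0],"twist":-6.74},{"fingers":0.087,"linear":[0,0,0],"twist":-6.74},{"fingers":0.087,"linear":[0,0,0],"twist":-6.74},{"fingers":0.087,"linear":[0,0,0],"twist":0},{"fingers":0.087,"linear":[0,0,0],"twist":0}]'
python3 - <<'E'
from h import *
s=status.get_state();c=vision.calibration("wrist");im=vision.capture("wrist");cv2.imwrite("pics/w2.png",im[:,:,::-1])
np.save("c2.npy",c,allow_pickle=True)
print(s["joints"].round(1),s["ee_pos"],s["orientation"].round(3))
E
```

```text
time_s: 1.15
ee_pos: [0.4797, -0.276, 0.3364]
orientation: [[-0.923, -0.384, -0.0], [-0.384, 0.923, 0.0], [0.0, 0.0, -1.0]]
contact_force: [0.2, 0.2, 0.1]
grip_width: 0.087
finger_force: 0.0
time_s: 2.15
ee_pos: [0.4791, -0.2775, 0.3359]
orientation: [[-0.004, -1.0, -0.001], [-1.0, 0.004, 0.0], [-0.0, 0.001, -1.0]]
contact_force: [-0.1, -0.3, 0.3]
grip_width: 0.0872
finger_force: 0.0
[-13.3  12.    0.4  -0.  -78.4  13.1] [ 0.47907513 -0.27748968  0.33585036] [[-0.004 -1.    -0.001]
 [-1.     0.004  0.   ]
 [-0.     0.001 -1.   ]]
```

View pics/w2.png

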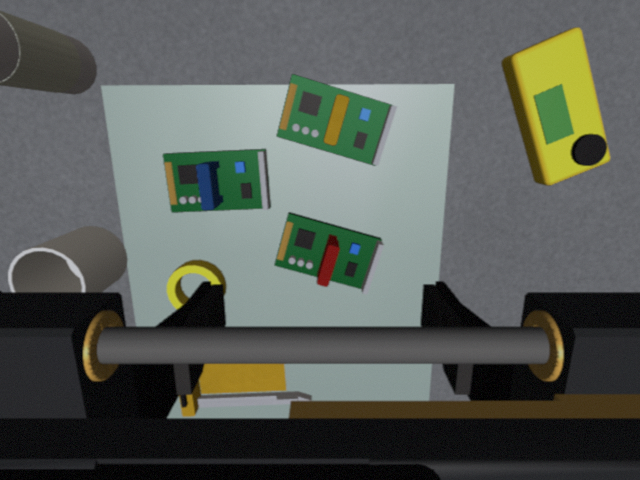

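The wrist view shows the boards with green slabs: yellow handle (337,120), blue (207,185) and red (328,260). Their panels are on the right, which is the robot side. No decoy is among them.

```bash
cat >> h.py <<'E'
def board(im,c,u,v,r=75,z=.010):
    """pose of a board near pixel: green slab outline -> yaw of +x (toward +world x side), centre line point"""
    m=mask(im,"green",100,40);z0=np.zeros_like(m);cv2.circle(z0,(int(u),int(v)),r,255,-1);m&=z0
    m=cv2.morphologyEx(m,cv2.MORPH_OPEN,np.ones((3,3)))
    bs=[b for b in blobs(m,60)];p=np.argwhere(np.any([b[2] for b in bs],0))[:,::-1]
    w=np.array([plane(c,a,b,z)[:2] for a,b in p])
    hull=cv2.convexHull((w*1000).astype(np.float32));(cx,cy),(a,b),ang=cv2.minAreaRect(hull)
    if a<b: a,b,ang=b,a,ang+90
    ang=(ang+90)%180-90
    return np.array([cx,cy])/1000,(a,b),ang
E
python3 - <<'E'
from h import *
c=np.load("c2.npy",allow_pickle=True).item();im=cv2.imread("pics/w2.png")[:,:,::-1].copy()
for n,u,v in[("yellow",337,120),("blue",213,182),("red",330,250)]:
    C,s,a=board(im,c,u,v);print(n,C.round(4),np.round(s,1),round(a,2))
    hm=mask(im,n,130,60);b=min(blobs(hm,40),key=lambda b:np.hypot(b[0][0]-u,b[0][1]-v))
    print("  handle",b[:2],plane(c,*b[0],.055).round(4))
    if n=="yellow":
        cs=blobs(hm,40);print([(x[0],x[1]) for x in cs])
E
```

```text
yellow [ 0.4678 -0.3627] [113.   68.3] -16.52
  handle ((np.float64(336.0), np.float64(119.5)), 692) [ 0.4651 -0.3623  0.055 ]
[((np.float64(554.6), np.float64(101.9)), 8771), ((np.float64(287.7), np.float64(106.7)), 197), ((np.float64(336.0), np.float64(119.5)), 692), ((np.float64(170.8), np.float64(182.5)), 181), ((np.float64(284.4), np.float64(241.2)), 177), ((np.float64(191.0), np.float64(279.6)), 1086), ((np.float64(87.2), np.float64(354.1)), 121), ((np.float64(558.3), np.float64(355.5)), 110), ((np.float64(235.4), np.float64(380.6)), 2667), ((np.float64(552.9), np.float64(401.3)), 56), ((np.float64(595.6), np.float64(407.5)), 94), ((np.float64(625.2), np.float64(404.5)), 48), ((np.float64(475.9), np.float64(407.5)), 82), ((np.float64(569.5), np.float64(409.8)), 93), ((np.float64(345.2), np.float64(405.8)), 80), ((np.float64(377.6), np.float64(409.4)), 77), ((np.float64(610.7), np.float64(412.0)), 56), ((np.float64(337.9), np.float64(413.0)), 44), ((np.float64(434.2), np.float64(414.3)), 43)]
blue [ 0.6085 -0.2942] [108.3  68.3] 2.27
  handle ((np.float64(205.0), np.float64(185.7)), 575) [ 0.6052 -0.2949  0.055 ]
red [ 0.476  -0.2068] [112.7  69.3] -16.37
  handle ((np.float64(327.8), np.float64(263.3)), 530) [ 0.4736 -0.2065  0.055 ]
```

```bash
python3 -m crank '[{"fingers":0.087,"linear":[-0.0312,-0.0065,-0.0045],"twist":0},{"fingers":0.087,"linear":[-0.0312,-0.0065,-0.0045],"twist":0},{"fingers":0.087,"linear":[-0.0312,-0.0065,-0.0045],"twist":0},{"fingers":0.087,"linear":[-0.0312,-0.0065,-0.0045],"twist":0},{"fingers":0.087,"linear":[-0.0312,-0.0065,-0.0045],"twist":0},{"fingers":0.087,"linear":[-0.0312,-0.0065,-0.0045],"twist":0},{"fingers":0.087,"linear":[-0.0312,-0.0065,-0.0045],"twist":0},{"fingers":0.087,"linear":[-0.0312,-0.0065,-0.0045],"twist":0},{"fingers":0.087,"linear":[-0.0312,-0.0065,-0.0045],"twist":0},{"fingers":0.087,"linear":[-0.0312,-0.0065,-0.0045],"twist":0},{"fingers":0.087,"linear":[-0.0312,-0.0065,-0.0045],"twist":0},{"fingers":0.087,"linear":[-0.0312,-0.0065,-0.0045],"twist":0},{"fingers":0.087,"linear":[-0.0312,-0.0065,-0.0045],"twist":0},{"fingers":0.087,"linear":[-0.0312,-0.0065,-0.0045],"twist":0},{"fingers":0.087,"linear":[0,0,0],"twist":0},{"fingers":0.087,"linear":[0,0,0],"twist":0},{"fingers":0.087,"linear":[0,0,0],"twist":0}]'
python3 - <<'E'
from h import *
s=status.get_state();c=vision.calibration("wrist");im=vision.capture("wrist");cv2.imwrite("pics/w3.png",im[:,:,::-1])
np.save("c3.npy",c,allow_pickle=True)
E
```

```text
time_s: 3.62
ee_pos: [0.5703, 0.1591, 0.3988]
orientation: [[-0.002, -1.0, -0.001], [-1.0, 0.002, -0.001], [0.001, 0.001, -1.0]]
contact_force: [-0.3, 0.2, 0.0]
grip_width: 0.0869
finger_force: 0.0
```

View pics/w3.png

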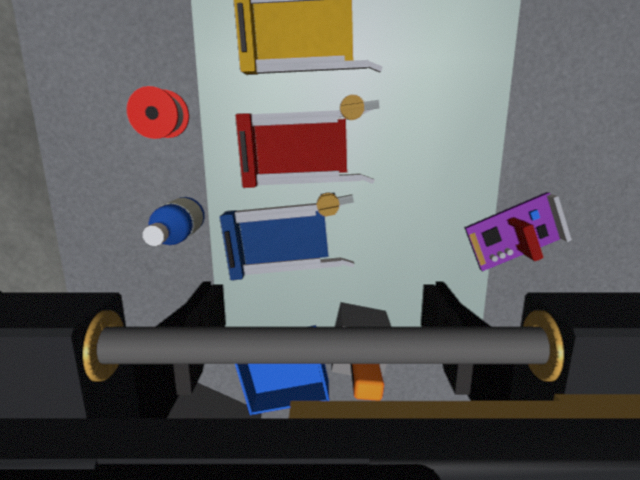

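Wrist view: yellow dock (300,35), partly cut off; red dock (295,148) with its screw at (351,107); blue dock (275,240) with its screw at (328,204). The driver is at (367,375). I'll shift −0.11 in y to get the yellow dock.

```bash
python3 -m crank '[{"fingers":0.087,"linear":[0.03,0,0.01],"twist":0},{"fingers":0.087,"linear":[0.03,0,0.01],"twist":0},{"fingers":0.087,"linear":[0.03,0,0.01],"twist":0},{"fingers":0.087,"linear":[0.03,0,0.01],"twist":0},{"fingers":0.087,"linear":[0,0,0],"twist":0},{"fingers":0.087,"linear":[0,0,0],"twist":0},{"fingers":0.087,"linear":[0,0,0],"twist":0}]'
cat >> h.py <<'E'
def dock(im,c,col,u,v,su,sv):
    hm=mask(im,col,120,50);b=max([b for b in blobs(hm,300) if abs(b[0][0]-u)<45 and abs(b[0][1]-v)<35],key=lambda b:b[1])
    ys,xs=np.nonzero(b[2]);x0,x1=np.percentile(xs,[1,99]);T=[];B=[]
    for x in range(int(x0+.35*(x1-x0)),int(x0+.92*(x1-x0))):
        r=ys[xs==x]
        if len(r)<10: continue
        T.append(plane(c,x,r.min(),.015)[:2]);B.append(plane(c,x,r.max()+1,.015)[:2])
    L=[cv2.fitLine(np.float32(q),cv2.DIST_HUBER,0,1e-3,1e-4).ravel() for q in(T,B)]
    d=[l[:2]*np.sign(l[0]) for l in L];a=[np.degrees(np.arctan2(e[1],e[0])) for e in d]
    h=cv2.cvtColor(im,cv2.COLOR_RGB2HSV);m=cv2.inRange(h,(10,70,60),(28,255,255))
    sb=max([b for b in blobs(m,60) if np.hypot(b[0][0]-su,b[0][1]-sv)<15],key=lambda b:b[1])
    (cx,cy),r=cv2.minEnclosingCircle(np.argwhere(sb[2])[:,::-1].astype(np.float32))
    S=plane(c,*sb[0],.042)[:2];S2=plane(c,cx,cy,.042)[:2]
    t=np.radians(np.mean(a));R=np.array([[np.cos(t),-np.sin(t)],[np.sin(t),np.cos(t)]])
    O=S-R@[-.066,-.047]
    off=[(R.T@(l[2:]-O))[1] for l in L]
    return dict(yaw=np.round(a,2),screw=S.round(4),circ=S2.round(4),rpx=round(r,1),area=sb[1],O=O.round(4),edges=np.round(off,4))
E
python3 - <<'E'
from h import *
c=np.load("c3.npy",allow_pickle=True).item();im=cv2.imread("pics/w3.png")[:,:,::-1].copy()
print(status.get_state()["ee_pos"])
print(dock(im,c,"red",300,148,351,107));print(dock(im,c,"blue",280,240,328,204))
c=vision.calibration("wrist");im=vision.capture("wrist");cv2.imwrite("pics/w4.png",im[:,:,::-1]);np.save("c4.npy",c,allow_pickle=True)
c0=np.load("c3.npy",allow_pickle=True).item()
px=lambda u,v,z:proj(c,plane(c0,u,v,z)).round()
print(px(300,35,0),px(300,148,0),px(351,107,.042))
h=cv2.cvtColor(im,cv2.COLOR_RGB2HSV)
print([(b[0],b[1]) for b in blobs(cv2.inRange(h,(10,70,60),(28,255,255)),60)])
E
```

```text
time_s: 4.25
ee_pos: [0.5703, 0.0383, 0.3598]
orientation: [[-0.003, -1.0, 0.001], [-1.0, 0.003, 0.0], [-0.0, -0.001, -1.0]]
contact_force: [0.5, -1.2, 0.8]
grip_width: 0.0868
finger_force: 0.0
[0.570311   0.038271   0.35975977]
{'yaw': array([2.16, 2.34], dtype=float32), 'screw': array([0.5352, 0.058 ]), 'circ': array([0.5358, 0.058 ]), 'rpx': 12.8, 'area': 474, 'O': array([0.5993, 0.1076]), 'edges': array([-0.0299,  0.0303])}
{'yaw': array([5.57, 5.32], dtype=float32), 'screw': array([0.564 , 0.1759]), 'circ': array([0.5639, 0.1758]), 'rpx': 11.8, 'area': 414, 'O': array([0.6253, 0.229 ]), 'edges': array([-0.0273,  0.032 ])}
[300. 136.] [301. 243.] [352. 212.]
[((np.float64(239.4), np.float64(9.3)), 70), ((np.float64(272.7), np.float64(40.5)), 143), ((np.float64(359.8), np.float64(87.2)), 588), ((np.float64(292.7), np.float64(133.2)), 6665), ((np.float64(352.6), np.float64(210.3)), 493), ((np.float64(328.5), np.float64(301.9)), 462), ((np.float64(91.1), np.float64(348.7)), 686), ((np.float64(555.0), np.float64(349.3)), 653), ((np.float64(477.3), np.float64(408.2)), 6337)]
```

```bash
python3 - <<'E'
from h import *
c=np.load("c4.npy",allow_pickle=True).item();im=cv2.imread("pics/w4.png")[:,:,::-1].copy()
print(dock(im,c,"yellow",300,136,360,87));print(dock(im,c,"red",300,243,352,210))
a=cv2.resize(im[60:330,200:420],None,fx=2.2,fy=2.2,interpolation=cv2.INTER_CUBIC);cv2.imwrite("pics/w4c.png",a[:,:,::-1])
E
```

```text
{'yaw': array([2.28, 2.43], dtype=float32), 'screw': array([ 0.53  , -0.0809]), 'circ': array([ 0.5298, -0.0809]), 'rpx': 14.1, 'area': 588, 'O': array([ 0.594 , -0.0312]), 'edges': array([-0.0306,  0.0301])}
{'yaw': array([2.66, 2.17], dtype=float32), 'screw': array([0.5355, 0.0557]), 'circ': array([0.5356, 0.0556]), 'rpx': 13.0, 'area': 493, 'O': array([0.5994, 0.1054]), 'edges': array([-0.0272,  0.0322])}
```

View pics/w4c.png

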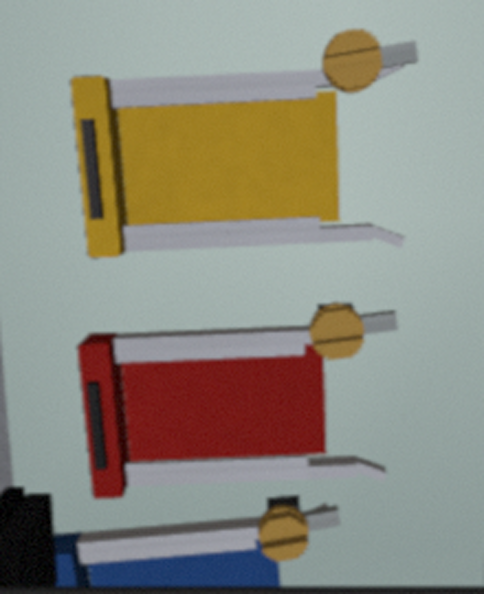

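The slots and latches are tilted a few degrees counter-clockwise from the docks; I'll measure that close up later. Next, the positions of possible obstacles.

```bash
python3 - <<'E'
from h import *
c=np.load("c3.npy",allow_pickle=True).item()
for n,u,v,z in[("purple hdl",525,238,.05),("purple cornersL",465,228,.01),("",484,270,.01),("",552,195,.01),("",570,240,.028),("flux top",153,236,.12),("flux mid",172,223,.07),("solder",152,112,.046)]: print(n,plane(c,u,v,z).round(3))
c=np.load("c2.npy",allow_pickle=True).item();print("mug top",plane(c,48,280,.095).round(3))
E
```

```text
purple hdl [0.31  0.219 0.05 ]
purple cornersL [0.374 0.216 0.01 ]
 [0.341 0.277 0.01 ]
 [0.26 0.17 0.01]
 [0.237 0.228 0.028]
flux top [0.758 0.197 0.12 ]
flux mid [0.755 0.194 0.07 ]
solder [0.774 0.063 0.046]
mug top [ 0.765 -0.203  0.095]
```

```bash
python3 -m crank '[{"fingers":0.05,"linear":[0.0204,0.0081,0.02],"twist":0},{"fingers":0.05,"linear":[0.0204,0.0081,0.02],"twist":0},{"fingers":0.05,"linear":[0.0204,0.0081,0.02],"twist":0},{"fingers":0.05,"linear":[0.0204,0.0081,0.02],"twist":0},{"fingers":0.05,"linear":[0.0204,0.0081,0.02],"twist":0},{"fingers":0.05,"linear":[0.0204,0.0081,0.02],"twist":0},{"fingers":0.05,"linear":[0.0204,0.0081,0.02],"twist":0},{"fingers":0.05,"linear":[0.0204,0.0081,0.02],"twist":0},{"fingers":0.05,"linear":[0.0204,0.0081,0.02],"twist":0},{"fingers":0.05,"linear":[0.0204,0.0081,0.02],"twist":0},{"fingers":0.05,"linear":[0.0204,0.0081,0.02],"twist":0},{"fingers":0.05,"linear":[0.0204,0.0081,0.02],"twist":0},{"fingers":0.05,"linear":[0,0,0],"twist":5.4},{"fingers":0.05,"linear":[0,0,0],"twist":5.4},{"fingers":0.05,"linear":[0,0,0],"twist":5.4},{"fingers":0.05,"linear":[0,0,0],"twist":0},{"fingers":0.05,"linear":[0,0,0],"twist":0},{"fingers":0.05,"linear":[0,0,0],"twist":0}]'
python3 - <<'E'
from h import *
s=status.get_state();print(s["ee_pos"],s["orientation"].round(3))
c=vision.calibration("wrist");im=vision.capture("wrist");cv2.imwrite("pics/w5.png",im[:,:,::-1])
sc=vision.capture("scene");cv2.imwrite("pics/s5.png",sc[:,:,::-1])
cs=vision.calibration("scene")
for n,u,v in[("yellow",147.6,304.3),("blue",210.7,329.1)]:
    b=min(blobs(mask(sc,n,130),15),key=lambda b:np.hypot(b[0][0]-u,b[0][1]-v));print(n,b[:2])
E
```

```text
time_s: 5.8
ee_pos: [0.4736, -0.2051, 0.1195]
orientation: [[-0.277, -0.961, 0.001], [-0.961, 0.277, -0.0], [-0.0, -0.001, -1.0]]
contact_force: [-0.5, 0.0, -0.0]
grip_width: 0.0501
finger_force: 0.0
[ 0.47363059 -0.20510738  0.11947286] [[-0.277 -0.961  0.001]
 [-0.961  0.277 -0.   ]
 [-0.    -0.001 -1.   ]]
yellow ((np.float64(147.6), np.float64(304.3)), 410)
blue ((np.float64(210.7), np.float64(329.1)), 363)
```

View pics/w5.png

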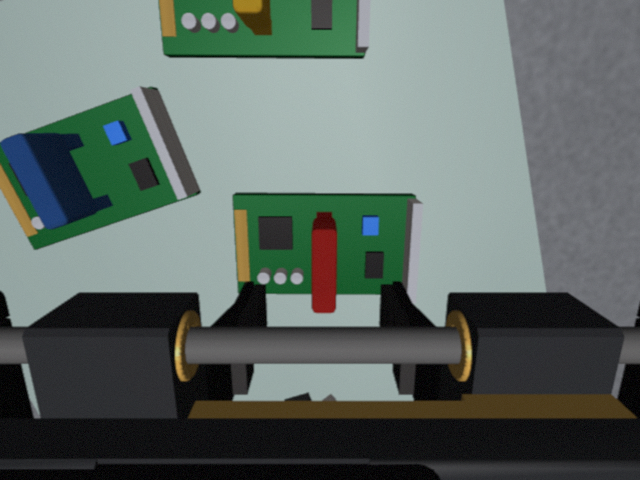

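The red board (handle at 324,260) is square and centred between the fingers, with its slab edges at rows 194 and 293. Descending to grip.

```bash
python3 - <<'E'
from h import *
c=vision.calibration("wrist");im=cv2.imread("pics/w5.png")[:,:,::-1].copy()
s=status.get_state();R=s["orientation"]
for p in[(324,194,.01),(324,294,.01),(323,312,.062),(324,225,.062)]: print((R.T@(plane(c,*p)-s["ee_pos"]))[:2].round(4))
E
python3 -m crank '[{"fingers":0.05,"linear":[0,0,0.0185],"twist":0},{"fingers":0.05,"linear":[0,0,0.0185],"twist":0},{"fingers":0.05,"linear":[0,0,0.0185],"twist":0},{"fingers":0.05,"linear":[0,0,0.0185],"twist":0},{"fingers":0.05,"linear":[0,0,0],"twist":0},{"fingers":0,"linear":[0,0,0],"twist":0},{"fingers":0,"linear":[0,0,0],"twist":0},{"fingers":0,"linear":[0,0,0],"twist":0},{"fingers":0,"linear":[0,0,0],"twist":0},{"fingers":0,"linear":[0,0,0],"twist":0},{"fingers":0,"linear":[0,0,0],"twist":0}]' 30
```

```text
[0.0353 0.0003]
[-0.0346  0.0004]
[-0.0231 -0.0003]
[0.0271 0.0002]
time_s: 6.82
ee_pos: [0.4734, -0.2056, 0.0458]
orientation: [[-0.279, -0.96, 0.001], [-0.96, 0.279, -0.0], [-0.0, -0.001, -1.0]]
contact_force: [-0.6, -0.4, -1.2]
grip_width: 0.0179
finger_force: 0.0
```

```bash
python3 -m crank '[{"fingers":0,"linear":[0,0,0],"twist":0},{"fingers":0,"linear":[0,0,0],"twist":0},{"fingers":0,"linear":[0,0,0],"twist":0},{"fingers":0,"linear":[0,0,-0.02],"twist":0},{"fingers":0,"linear":[0,0,-0.02],"twist":0},{"fingers":0,"linear":[0,0,-0.02],"twist":0},{"fingers":0,"linear":[0,0,0],"twist":-6.15},{"fingers":0,"linear":[0,0,0],"twist":-6.15},{"fingers":0,"linear":[0,0,0],"twist":-6.15},{"fingers":0,"linear":[0,0,0],"twist":0},{"fingers":0,"linear":[0,0,0],"twist":0}]' && python3 -m crank '[{"fingers":0,"linear":[-0.0308,0.0027,0],"twist":0},{"fingers":0,"linear":[-0.0308,0.0027,0],"twist":0},{"fingers":0,"linear":[-0.0308,0.0027,0],"twist":0},{"fingers":0,"linear":[-0.0308,0.0027,0],"twist":0},{"fingers":0,"linear":[-0.0308,0.0027,0],"twist":0},{"fingers":0,"linear":[-0.0308,0.0027,0],"twist":0},{"fingers":0,"linear":[-0.0308,0.0027,0],"twist":0},{"fingers":0,"linear":[-0.0308,0.0027,0],"twist":0},{"fingers":0,"linear":[-0.0308,0.0027,0],"twist":0},{"fingers":0,"linear":[-0.0308,0.0027,0],"twist":0},{"fingers":0,"linear":[0,0,0],"twist":0},{"fingers":0,"linear":[0,0,0],"twist":0},{"fingers":0,"linear":[0,0,0],"twist":0}]'
cat >> h.py <<'E'
D={"red":((.5995,.1077),2.25),"blue":((.6251,.2314),5.45),"yellow":((.594,-.0312),2.35)}
def rel(col):
    """tool pose in dock frame"""
    s=status.get_state();(ox,oy),a=D[col];t=np.radians(a);R=np.array([[np.cos(t),-np.sin(t)],[np.sin(t),np.cos(t)]])
    y=s["orientation"][:,1];yaw=np.degrees(np.arctan2(y[1],y[0]))%360-180-a
    print(col,"dock-frame x,y",(R.T@(s["ee_pos"][:2]-[ox,oy])).round(4),"z",s["ee_pos"][2].round(4),"yaw err",(yaw+180)%360-180,"F",s["contact_force"].round(1),"w",s["grip_width"].round(4))
E
python3 -c "
from h import *
rel('red')"
```

```text
time_s: 7.73
ee_pos: [0.4723, -0.2054, 0.1043]
orientation: [[0.036, -0.999, -0.002], [-0.999, -0.036, 0.001], [-0.001, 0.002, -1.0]]
contact_force: [0.0, -0.3, -2.7]
grip_width: 0.0138
finger_force: 30.0
time_s: 8.82
ee_pos: [0.4336, 0.101, 0.1048]
orientation: [[0.038, -0.999, -0.001], [-0.999, -0.038, -0.001], [0.001, 0.001, -1.0]]
contact_force: [-0.1, 0.6, -3.2]
grip_width: 0.0139
finger_force: 30.0Traceback (most recent call last):
  File "<string>", line 3, in <module>
    rel('red')
    ~~~^^^^^^^
  File "h.py", line 53, in rel
    print(col,"dock-frame x,y",(R.T@(s["ee_pos"][:2]-[ox,oy])).round(4),"z",s["ee_pos"][2].round(4),"yaw err",(yaw+180)%360-180,"F",s["contact_force"].round(1),"w",s["grip_width"].round(4))
                                                                                                                                                                    ^^^^^^^^^^^^^^^^^^^^^
AttributeError: 'float' object has no attribute 'round'
```

```bash
sed -i 's/s\["grip_width"\].round(4)/round(s["grip_width"],4)/' h.py; python3 -m crank '[{"fingers":0,"linear":[0,0,0.0146],"twist":0},{"fingers":0,"linear":[0,0,0.0146],"twist":0},{"fingers":0,"linear":[0,0,0.0146],"twist":0},{"fingers":0,"linear":[0,0,0.0142],"twist":0},{"fingers":0,"linear":[0,0,0],"twist":0},{"fingers":0,"linear":[0,0,0],"twist":0},{"fingers":0,"linear":[0,0,0],"twist":0}]'
python3 -c "
from h import *
rel('red')
c=vision.calibration('wrist');im=vision.capture('wrist');cv2.imwrite('pics/w6.png',im[:,:,::-1])"
```

```text
time_s: 9.4
ee_pos: [0.4343, 0.1005, 0.0473]
orientation: [[0.037, -0.999, -0.0], [-0.999, -0.037, -0.0], [0.0, 0.0, -1.0]]
contact_force: [0.1, -0.5, -3.3]
grip_width: 0.014
finger_force: 30.0
red dock-frame x,y [-0.1653 -0.0007] z 0.0473 yaw err -0.1460756895245936 F [ 0.1 -0.5 -3.3] w 0.014
```

View pics/w6.png

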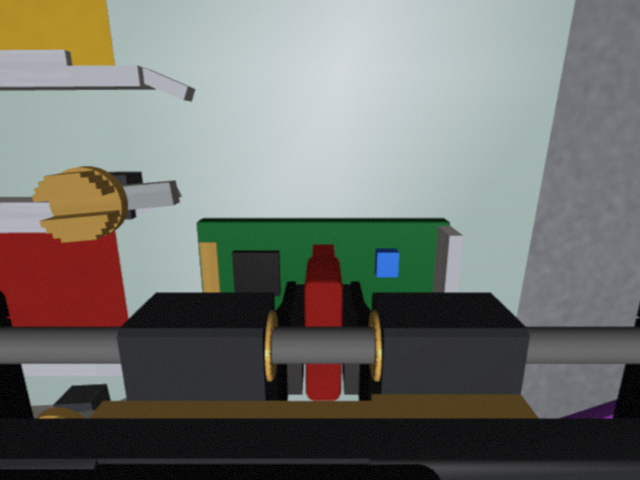

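The red board is level in the grip at (325,300). The yellow dock's flare tip is at (190,93) and the red dock's screw at (85,205). Lowering 1 mm and sliding in.

```bash
python3 -m crank '[{"fingers":0,"linear":[-0.001,0,0.001],"twist":0},{"fingers":0,"linear":[0,-0.0145,0],"twist":0},{"fingers":0,"linear":[0,-0.0145,0],"twist":0},{"fingers":0,"linear":[0,-0.0145,0],"twist":0},{"fingers":0,"linear":[0,-0.0145,0],"twist":0},{"fingers":0,"linear":[0,-0.0145,0],"twist":0},{"fingers":0,"linear":[0,-0.0145,0],"twist":0},{"fingers":0,"linear":[0,-0.0145,0],"twist":0},{"fingers":0,"linear":[0,-0.0145,0],"twist":0},{"fingers":0,"linear":[0,-0.0145,0],"twist":0},{"fingers":0,"linear":[0,-0.0145,0],"twist":0},{"fingers":0,"linear":[0,0,0],"twist":0},{"fingers":0,"linear":[0,0,0],"twist":0}]'
python3 -c "
from h import *
rel('red')"
```

```text
time_s: 10.53
ee_pos: [0.5791, 0.1076, 0.046]
orientation: [[0.038, -0.999, -0.0], [-0.999, -0.038, 0.0], [-0.0, 0.0, -1.0]]
contact_force: [0.0, -1.1, -3.0]
grip_width: 0.0137
finger_force: 30.0
red dock-frame x,y [-0.0204  0.0007] z 0.046 yaw err -0.09648765113468016 F [ 0.  -1.1 -3. ] w 0.0137
```

```bash
python3 -m crank '[{"fingers":0,"linear":[0,-0.005,0],"twist":0},{"fingers":0,"linear":[0,-0.005,0],"twist":0},{"fingers":0,"linear":[0,-0.005,0],"twist":0},{"fingers":0,"linear":[0,-0.003,0],"twist":0},{"fingers":0,"linear":[0,0,0],"twist":0},{"fingers":0,"linear":[0,0,0],"twist":0}]' && python3 -m crank '[{"fingers":0,"linear":[0,-0.001,0],"twist":0},{"fingers":0,"linear":[0,-0.001,0],"twist":0},{"fingers":0,"linear":[0,-0.001,0],"twist":0},{"fingers":0,"linear":[0,0,0],"twist":0},{"fingers":0,"linear":[0,0,0],"twist":0}]'
python3 -c "
from h import *
rel('red')"
```

```text
time_s: 11.03
ee_pos: [0.5972, 0.1085, 0.0461]
orientation: [[0.038, -0.999, 0.0], [-0.999, -0.038, 0.0], [-0.0, -0.0, -1.0]]
contact_force: [1.3, 0.0, -3.7]
grip_width: 0.0141
finger_force: 30.0
time_s: 11.45
ee_pos: [0.5988, 0.1083, 0.0459]
orientation: [[0.038, -0.999, -0.003], [-0.999, -0.038, -0.001], [0.001, 0.003, -1.0]]
contact_force: [-4.9, 0.4, -1.1]
grip_width: 0.014
finger_force: 30.0
red dock-frame x,y [-0.0007  0.0007] z 0.0459 yaw err -0.04499744132112937 F [-4.9  0.4 -1.1] w 0.014
```

```bash
python3 -m crank '[{"fingers":0,"linear":[0,-0.001,0],"twist":0},{"fingers":0,"linear":[0,0,0],"twist":0},{"fingers":0.04,"linear":[0,0,0],"twist":0},{"fingers":0.04,"linear":[0,0,0],"twist":0},{"fingers":0.04,"linear":[0,0,0],"twist":0},{"fingers":0.04,"linear":[0,0,0],"twist":0},{"fingers":0.04,"linear":[0,0,-0.02],"twist":0},{"fingers":0.04,"linear":[0,0,-0.02],"twist":0},{"fingers":0.04,"linear":[0,0,-0.02],"twist":0},{"fingers":0.04,"linear":[0,0,-0.02],"twist":0},{"fingers":0.04,"linear":[0,0,0],"twist":0},{"fingers":0.04,"linear":[0,0,0],"twist":0}]'
python3 - <<'E'
from h import *
rel('red')
cs={n:vision.calibration(n) for n in("scene","side")};im={n:vision.capture(n) for n in cs}
P=[]
for name,col,a,b in [("bR","red",(355,235),(283,252)),("bB","blue",(211,329),(363,176)),("bY","yellow",(148,304),(415,182))]:
    q=[min(blobs(mask(im[n],col,130),15),key=lambda b:np.hypot(b[0][0]-u,b[0][1]-v)) for n,(u,v) in(("scene",a),("side",b))]
    print(name,[(x[0],x[1]) for x in q],tri([ray(cs[n],*x[0]) for n,x in zip(cs,q)]).round(4))
cv2.imwrite("pics/s7.png",cv2.resize(im["scene"][190:300,260:460],None,fx=3,fy=3)[:,:,::-1])
E
```

```text
time_s: 12.45
ee_pos: [0.6025, 0.1092, 0.1281]
orientation: [[0.039, -0.999, 0.005], [-0.999, -0.039, 0.002], [-0.002, -0.005, -1.0]]
contact_force: [-0.5, 0.6, -0.7]
grip_width: 0.04
finger_force: 0.0
red dock-frame x,y [0.003  0.0013] z 0.1281 yaw err -0.036462657617164496 F [-0.5  0.6 -0.7] w 0.04
bR [((np.float64(357.7), np.float64(233.0)), 252), ((np.float64(277.9), np.float64(249.4)), 231)] [0.5992 0.1108 0.0408]
bB [((np.float64(210.7), np.float64(329.1)), 361), ((np.float64(363.5), np.float64(176.1)), 117)] [ 0.6043 -0.2924  0.0405]
bY [((np.float64(147.6), np.float64(304.3)), 410), ((np.float64(415.2), np.float64(181.5)), 168)] [ 0.4658 -0.359   0.04  ]
```

View pics/s7.png

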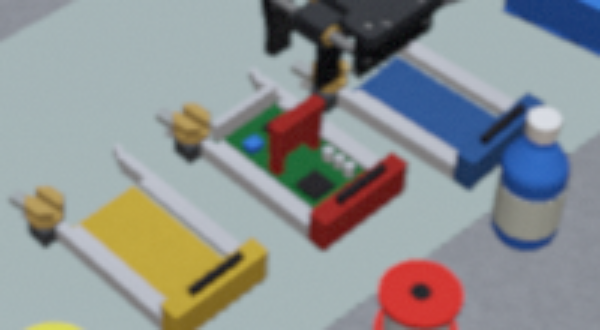

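The red board is home against its backstop at crop (310,130). On to the yellow board, which hasn't moved.

```bash
python3 -m crank '[{"fingers":0.05,"linear":[0.0333,0.0111,0],"twist":0},{"fingers":0.05,"linear":[0.0333,0.0111,0],"twist":0},{"fingers":0.05,"linear":[0.0333,0.0111,0],"twist":0},{"fingers":0.05,"linear":[0.0333,0.0111,0],"twist":0},{"fingers":0.05,"linear":[0.0333,0.0111,0],"twist":0},{"fingers":0.05,"linear":[0.0333,0.0111,0],"twist":0},{"fingers":0.05,"linear":[0.0333,0.0111,0],"twist":0},{"fingers":0.05,"linear":[0.0333,0.0111,0],"twist":0},{"fingers":0.05,"linear":[0.0333,0.0111,0],"twist":0},{"fingers":0.05,"linear":[0.0333,0.0111,0],"twist":0},{"fingers":0.05,"linear":[0.0333,0.0111,0],"twist":0},{"fingers":0.05,"linear":[0.0333,0.0111,0],"twist":0},{"fingers":0.05,"linear":[0.0333,0.0111,0],"twist":0},{"fingers":0.05,"linear":[0.0333,0.0111,0],"twist":0},{"fingers":0.05,"linear":[0,0,0],"twist":6.23},{"fingers":0.05,"linear":[0,0,0],"twist":6.23},{"fingers":0.05,"linear":[0,0,0],"twist":6.23},{"fingers":0.05,"linear":[0,0,0],"twist":0},{"fingers":0.05,"linear":[0,0,0],"twist":0},{"fingers":0.05,"linear":[0,0,0],"twist":0}]'
cat >> h.py <<'E'
def under(col):
    """board under the gripper: green edges and handle in the tool frame"""
    s=status.get_state();R=s["orientation"];c=vision.calibration("wrist");im=vision.capture("wrist")
    g=mask(im,"green",100,40);g[300:]=0
    r=min([b for b in blobs(mask(im,col,130),80) if b[0][1]<330],key=lambda b:abs(b[0][0]-323)+abs(b[0][1]-265))
    T=lambda u,v,z:(R.T@(plane(c,u,v,z)-s["ee_pos"]))[:2].round(4)
    print("handle px",r[:2],"mid",T(*r[0],.05))
    for u in(r[0][0]-35,r[0][0]+35):
        rows=np.nonzero(g[:,int(u)])[0];rows=rows[(rows>150)];print(int(u),rows.min(),rows.max(),T(u,rows.min(),.01),T(u,rows.max()+1,.01))
    return im
E
python3 -c "
from h import *
under('yellow');print(status.get_state()['ee_pos'])"
```

```text
time_s: 14.22
ee_pos: [0.4636, -0.363, 0.1255]
orientation: [[-0.281, -0.96, -0.001], [-0.96, 0.281, 0.0], [-0.0, 0.001, -1.0]]
contact_force: [0.2, 0.3, -0.1]
grip_width: 0.0502
finger_force: 0.0
handle px ((np.float64(321.2), np.float64(262.0)), 2269) mid [ 0.0004 -0.0014]
286 195 291 [ 0.0337 -0.0247] [-0.0357 -0.0265]
356 195 291 [0.0336 0.0217] [-0.0357  0.0232]
[ 0.46369132 -0.36298691  0.12567049]
```

```bash
python3 -m crank '[{"fingers":0.05,"linear":[-0.001,-0.001,0.02],"twist":0},{"fingers":0.05,"linear":[0,0,0.02],"twist":0},{"fingers":0.05,"linear":[0,0,0.02],"twist":0},{"fingers":0.05,"linear":[0,0,0.02],"twist":0},{"fingers":0.05,"linear":[0,0,0],"twist":0},{"fingers":0,"linear":[0,0,0],"twist":0},{"fingers":0,"linear":[0,0,0],"twist":0},{"fingers":0,"linear":[0,0,0],"twist":0},{"fingers":0,"linear":[0,0,0],"twist":0},{"fingers":0,"linear":[0,0,0],"twist":0},{"fingers":0,"linear":[0,0,0],"twist":0},{"fingers":0,"linear":[0,0,0],"twist":0},{"fingers":0,"linear":[0,0,0],"twist":0},{"fingers":0,"linear":[0,0,0],"twist":0}]' 30 && python3 -m crank '[{"fingers":0,"linear":[0,0,-0.02],"twist":0},{"fingers":0,"linear":[0,0,-0.02],"twist":0},{"fingers":0,"linear":[0,0,-0.02],"twist":0},{"fingers":0,"linear":[0,0,0],"twist":-6.2},{"fingers":0,"linear":[0,0,0],"twist":-6.2},{"fingers":0,"linear":[0,0,0],"twist":-6.2},{"fingers":0,"linear":[-0.0326,0.0022,0],"twist":0},{"fingers":0,"linear":[-0.0326,0.0022,0],"twist":0},{"fingers":0,"linear":[-0.0326,0.0022,0],"twist":0},{"fingers":0,"linear":[-0.0326,0.0022,0],"twist":0},{"fingers":0,"linear":[-0.0326,0.0022,0],"twist":0},{"fingers":0,"linear":[-0.0326,0.0022,0],"twist":0},{"fingers":0,"linear":[-0.0326,0.0022,0],"twist":0},{"fingers":0,"linear":[-0.0326,0.0022,0],"twist":0},{"fingers":0,"linear":[-0.0326,0.0022,0],"twist":0},{"fingers":0,"linear":[-0.0326,0.0022,0],"twist":0},{"fingers":0,"linear":[0,0,0],"twist":0},{"fingers":0,"linear":[0,0,0],"twist":0},{"fingers":0,"linear":[0,0,0],"twist":0}]'
python3 -c "
from h import *
rel('yellow')"
```

```text
time_s: 15.43
ee_pos: [0.465, -0.3626, 0.0467]
orientation: [[-0.283, -0.959, 0.0], [-0.959, 0.283, -0.0], [0.0, -0.0, -1.0]]
contact_force: [-1.1, 1.5, 4.8]
grip_width: 0.014
finger_force: 30.0
time_s: 17.02
ee_pos: [0.4306, -0.0376, 0.1059]
orientation: [[0.037, -0.999, -0.001], [-0.999, -0.037, -0.0], [0.0, 0.001, -1.0]]
contact_force: [-0.2, 0.1, -2.5]
grip_width: 0.0137
finger_force: 30.0
yellow dock-frame x,y [-0.1635  0.0003] z 0.1059 yaw err -0.20232472574605254 F [-0.2  0.1 -2.5] w 0.0137
```

```bash
python3 -m crank '[{"fingers":0,"linear":[0,0,0.0145],"twist":0},{"fingers":0,"linear":[0,0,0.0145],"twist":0},{"fingers":0,"linear":[0,0,0.0145],"twist":0},{"fingers":0,"linear":[0,0,0.015],"twist":-0.2},{"fingers":0,"linear":[0,0,0],"twist":0},{"fingers":0,"linear":[0,0,0],"twist":0},{"fingers":0,"linear":[0,-0.0145,0],"twist":0},{"fingers":0,"linear":[0,-0.0145,0],"twist":0},{"fingers":0,"linear":[0,-0.0145,0],"twist":0},{"fingers":0,"linear":[0,-0.0145,0],"twist":0},{"fingers":0,"linear":[0,-0.0145,0],"twist":0},{"fingers":0,"linear":[0,-0.0145,0],"twist":0},{"fingers":0,"linear":[0,-0.0145,0],"twist":0},{"fingers":0,"linear":[0,-0.0145,0],"twist":0},{"fingers":0,"linear":[0,-0.0145,0],"twist":0},{"fingers":0,"linear":[0,-0.0145,0],"twist":0},{"fingers":0,"linear":[0,0,0],"twist":0},{"fingers":0,"linear":[0,0,0],"twist":0}]'
python3 -c "
from h import *
rel('yellow')"
```

```text
time_s: 18.52
ee_pos: [0.5758, -0.0325, 0.0475]
orientation: [[0.039, -0.999, -0.0], [-0.999, -0.039, 0.0], [-0.0, 0.0, -1.0]]
contact_force: [-0.2, 1.1, -2.6]
grip_width: 0.014
finger_force: 30.0
yellow dock-frame x,y [-0.0182 -0.0005] z 0.0475 yaw err -0.12675649161016622 F [-0.2  1.1 -2.6] w 0.014
```

```bash
python3 -m crank '[{"fingers":0,"linear":[0,-0.005,0.0005],"twist":0},{"fingers":0,"linear":[0,-0.005,0],"twist":0},{"fingers":0,"linear":[0,-0.005,0],"twist":0},{"fingers":0,"linear":[0,-0.001,0],"twist":0},{"fingers":0,"linear":[0,-0.001,0],"twist":0},{"fingers":0,"linear":[0,-0.001,0],"twist":0},{"fingers":0,"linear":[0,-0.001,0],"twist":0},{"fingers":0,"linear":[0,0,0],"twist":0}]'
python3 -c "
from h import *
rel('yellow')"
```

```text
time_s: 19.18
ee_pos: [0.5934, -0.0311, 0.0468]
orientation: [[0.04, -0.999, -0.003], [-0.999, -0.04, -0.0], [0.0, 0.003, -1.0]]
contact_force: [-3.0, -0.6, -0.6]
grip_width: 0.0136
finger_force: 30.0
yellow dock-frame x,y [-0.0006  0.0001] z 0.0468 yaw err -0.030045161834806322 F [-3.  -0.6 -0.6] w 0.0136
```

```bash
python3 -m crank '[{"fingers":0,"linear":[0,-0.001,0],"twist":0},{"fingers":0,"linear":[0,-0.0005,0],"twist":0},{"fingers":0.04,"linear":[0,0,0],"twist":0},{"fingers":0.04,"linear":[0,0,0],"twist":0},{"fingers":0.04,"linear":[0,0,0],"twist":0},{"fingers":0.04,"linear":[0,0,0],"twist":0},{"fingers":0.04,"linear":[0,0,-0.02],"twist":0},{"fingers":0.04,"linear":[0,0,-0.02],"twist":0},{"fingers":0.04,"linear":[0,0,-0.02],"twist":0},{"fingers":0.04,"linear":[0,0,-0.02],"twist":0},{"fingers":0.04,"linear":[0,0,0],"twist":0}]' && python3 -m crank '[{"fingers":0.05,"linear":[0.0264,0,0],"twist":0},{"fingers":0.05,"linear":[0.0264,0,0],"twist":0},{"fingers":0.05,"linear":[0.0264,0,0],"twist":0},{"fingers":0.05,"linear":[0.0264,0,0],"twist":0},{"fingers":0.05,"linear":[0.0264,0,0],"twist":0},{"fingers":0.05,"linear":[0.0264,0,0],"twist":0},{"fingers":0.05,"linear":[0.0264,0,0],"twist":0},{"fingers":0.05,"linear":[0.0264,0,0],"twist":0},{"fingers":0.05,"linear":[0.0264,0,0],"twist":0},{"fingers":0.05,"linear":[0.0264,0,0],"twist":0},{"fingers":0.05,"linear":[0,0,0],"twist":0},{"fingers":0.05,"linear":[0,0,0],"twist":0},{"fingers":0.05,"linear":[0,0,0],"twist":0}]'
python3 - <<'E'
from h import *
cs={n:vision.calibration(n) for n in("scene","side")};im={n:vision.capture(n) for n in cs}
for name,col,a,b in [("bR","red",(358,233),(278,249)),("bB","blue",(211,329),(363,176)),("bY","yellow",(310,263),(315,220))]:
    q=[min(blobs(mask(im[n],col,130),15),key=lambda b:np.hypot(b[0][0]-u,b[0][1]-v)) for n,(u,v) in(("scene",a),("side",b))]
    print(name,[(x[0],x[1]) for x in q],tri([ray(cs[n],*x[0]) for n,x in zip(cs,q)]).round(4))
print(status.get_state()['ee_pos'])
im=under("blue");cv2.imwrite("pics/w8.png",im[:,:,::-1])
E
```

```text
time_s: 20.1
ee_pos: [0.6001, -0.0305, 0.1325]
orientation: [[0.042, -0.999, 0.011], [-0.999, -0.042, 0.001], [-0.0, -0.011, -1.0]]
contact_force: [0.4, 0.0, 1.0]
grip_width: 0.0403
finger_force: 0.0
time_s: 21.18
ee_pos: [0.607, -0.2945, 0.1267]
orientation: [[0.04, -0.999, 0.0], [-0.999, -0.04, 0.0], [-0.0, -0.0, -1.0]]
contact_force: [-0.4, 0.8, 0.5]
grip_width: 0.05
finger_force: 0.0
bR [((np.float64(357.8), np.float64(232.9)), 256), ((np.float64(277.9), np.float64(249.4)), 230)] [0.5992 0.111  0.0409]
bB [((np.float64(209.9), np.float64(330.6)), 308), ((np.float64(363.4), np.float64(176.2)), 118)] [ 0.6054 -0.2948  0.0386]
bY [((np.float64(309.4), np.float64(261.9)), 307), ((np.float64(313.7), np.float64(222.1)), 194)] [ 0.5938 -0.0289  0.0388]
[ 0.60720342 -0.29371643  0.12709778]
handle px ((np.float64(327.8), np.float64(264.6)), 1818) mid [-0.0018  0.003 ]
292 192 288 [ 0.0355 -0.0199] [-0.034  -0.0214]
362 192 288 [0.0354 0.0267] [-0.034   0.0285]
```

```bash
python3 -m crank '[{"fingers":0.05,"linear":[0.0007,0.002,0.02],"twist":0},{"fingers":0.05,"linear":[0,0,0.02],"twist":0},{"fingers":0.05,"linear":[0,0,0.02],"twist":0},{"fingers":0.05,"linear":[0,0,0.02],"twist":0},{"fingers":0.05,"linear":[0,0,0],"twist":0},{"fingers":0,"linear":[0,0,0],"twist":0},{"fingers":0,"linear":[0,0,0],"twist":0},{"fingers":0,"linear":[0,0,0],"twist":0},{"fingers":0,"linear":[0,0,0],"twist":0},{"fingers":0,"linear":[0,0,0],"twist":0},{"fingers":0,"linear":[0,0,0],"twist":0},{"fingers":0,"linear":[0,0,0],"twist":0},{"fingers":0,"linear":[0,0,0],"twist":0},{"fingers":0,"linear":[0,0,0],"twist":0}]' 30 && python3 -m crank '[{"fingers":0,"linear":[0,0,-0.025],"twist":0},{"fingers":0,"linear":[0,0,-0.025],"twist":0},{"fingers":0,"linear":[0,0,-0.025],"twist":0},{"fingers":0,"linear":[0,0,-0.025],"twist":-3.1},{"fingers":0,"linear":[0,0,0],"twist":0},{"fingers":0,"linear":[0,0,0],"twist":0}]' && python3 -m crank '[{"fingers":0,"linear":[-0.0326,0.0059,0],"twist":0},{"fingers":0,"linear":[-0.0326,0.0059,0],"twist":0},{"fingers":0,"linear":[-0.0326,0.0059,0],"twist":0},{"fingers":0,"linear":[-0.0326,0.0059,0],"twist":0},{"fingers":0,"linear":[-0.0326,0.0059,0],"twist":0},{"fingers":0,"linear":[-0.0326,0.0059,0],"twist":0},{"fingers":0,"linear":[-0.0326,0.0059,0],"twist":0},{"fingers":0,"linear":[-0.0326,0.0059,0],"twist":0},{"fingers":0,"linear":[-0.0326,0.0059,0],"twist":0},{"fingers":0,"linear":[-0.0326,0.0059,0],"twist":0},{"fingers":0,"linear":[-0.0326,0.0059,0],"twist":0},{"fingers":0,"linear":[-0.0326,0.0059,0],"twist":0},{"fingers":0,"linear":[-0.0326,0.0059,0],"twist":0},{"fingers":0,"linear":[-0.0326,0.0059,0],"twist":0},{"fingers":0,"linear":[-0.0326,0.0059,0],"twist":0},{"fingers":0,"linear":[-0.0326,0.0059,0],"twist":0},{"fingers":0,"linear":[0,0,0],"twist":0},{"fingers":0,"linear":[0,0,0],"twist":0},{"fingers":0,"linear":[0,0,0],"twist":0}]'
python3 -c "
from h import *
rel('blue')"
```

```text
time_s: 22.5
ee_pos: [0.605, -0.2955, 0.0478]
orientation: [[0.041, -0.999, 0.0], [-0.999, -0.041, -0.0], [0.0, -0.0, -1.0]]
contact_force: [-1.5, 0.9, 3.0]
grip_width: 0.0136
finger_force: 30.0
time_s: 23.0
ee_pos: [0.6055, -0.2954, 0.1479]
orientation: [[0.093, -0.996, 0.003], [-0.996, -0.093, 0.0], [0.0, -0.003, -1.0]]
contact_force: [-0.6, 0.1, -2.8]
grip_width: 0.0135
finger_force: 30.0
time_s: 24.58
ee_pos: [0.4606, 0.2141, 0.1454]
orientation: [[0.094, -0.996, -0.003], [-0.996, -0.094, -0.002], [0.002, 0.003, -1.0]]
contact_force: [-0.3, 0.1, -2.1]
grip_width: 0.0141
finger_force: 30.0
blue dock-frame x,y [-0.1654 -0.0016] z 0.1454 yaw err -0.046348460331671504 F [-0.3  0.1 -2.1] w 0.0141
```

```bash
python3 -m crank '[{"fingers":0,"linear":[-0.0015,0,0.0194],"twist":0},{"fingers":0,"linear":[0,0,0.0194],"twist":0},{"fingers":0,"linear":[0,0,0.0194],"twist":0},{"fingers":0,"linear":[0,0,0.0194],"twist":0},{"fingers":0,"linear":[0,0,0.0194],"twist":0},{"fingers":0,"linear":[0,0,0],"twist":0},{"fingers":0,"linear":[0,0,0],"twist":0},{"fingers":0,"linear":[0,-0.0145,0],"twist":0},{"fingers":0,"linear":[0,-0.0145,0],"twist":0},{"fingers":0,"linear":[0,-0.0145,0],"twist":0},{"fingers":0,"linear":[0,-0.0145,0],"twist":0},{"fingers":0,"linear":[0,0,0],"twist":0},{"fingers":0,"linear":[0,0,0],"twist":0}]'
python3 -c "
from h import *
rel('blue')
im=vision.capture('wrist');cv2.imwrite('pics/w9.png',im[:,:,::-1])"
```

```text
time_s: 25.67
ee_pos: [0.5189, 0.2205, 0.0498]
orientation: [[0.092, -0.996, -0.002], [-0.996, -0.092, -0.001], [0.001, 0.002, -1.0]]
contact_force: [1.0, -1.1, -5.6]
grip_width: 0.0137
finger_force: 30.0
blue dock-frame x,y [-0.1068 -0.0008] z 0.0498 yaw err -0.16338815922625827 F [ 1.  -1.1 -5.6] w 0.0137
```

View pics/w9.png

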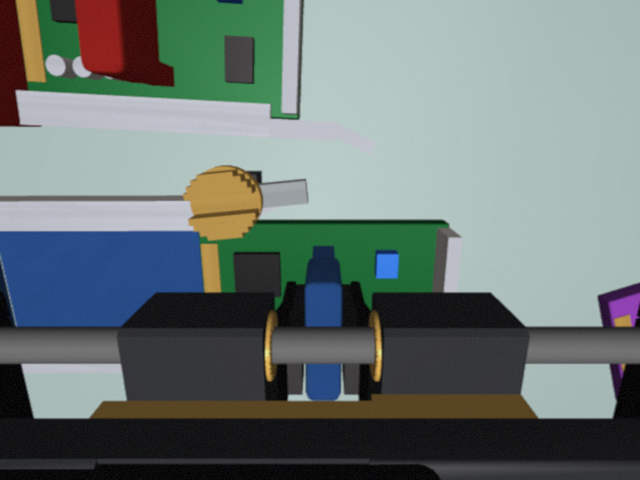

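The blue board has entered the lane (slab at 205–445, row 222 and down). Lowering it slightly and sliding on.

```bash
python3 -m crank '[{"fingers":0,"linear":[0,0,0.0015],"twist":0},{"fingers":0,"linear":[0,-0.0145,0],"twist":0},{"fingers":0,"linear":[0,-0.0145,0],"twist":0},{"fingers":0,"linear":[0,-0.0145,0],"twist":0},{"fingers":0,"linear":[0,-0.0145,0],"twist":0},{"fingers":0,"linear":[0,-0.0145,0],"twist":0},{"fingers":0,"linear":[0,-0.0145,0],"twist":0},{"fingers":0,"linear":[0,-0.004,0],"twist":0},{"fingers":0,"linear":[0,0,0],"twist":0},{"fingers":0,"linear":[0,0,0],"twist":0}]' &&  python3 -m crank '[{"fingers":0,"linear":[0,-0.005,0],"twist":0},{"fingers":0,"linear":[0,-0.005,0],"twist":0},{"fingers":0,"linear":[0,-0.002,0],"twist":0},{"fingers":0,"linear":[0,-0.001,0],"twist":0},{"fingers":0,"linear":[0,-0.001,0],"twist":0},{"fingers":0,"linear":[0,-0.001,0],"twist":0},{"fingers":0,"linear":[0,0,0],"twist":0}]'
python3 -c "
from h import *
rel('blue')"
```

```text
time_s: 26.55
ee_pos: [0.6105, 0.2298, 0.0489]
orientation: [[0.094, -0.996, 0.002], [-0.996, -0.094, -0.0], [0.001, -0.002, -1.0]]
contact_force: [3.8, -3.6, -4.8]
grip_width: 0.0139
finger_force: 30.0
time_s: 27.13
ee_pos: [0.6237, 0.231, 0.0481]
orientation: [[0.094, -0.996, -0.003], [-0.996, -0.094, -0.002], [0.002, 0.003, -1.0]]
contact_force: [-2.1, -4.5, -2.4]
grip_width: 0.0137
finger_force: 30.0
blue dock-frame x,y [-0.0015 -0.0003] z 0.0481 yaw err -0.04592087407553436 F [-2.1 -4.5 -2.4] w 0.0137
```

```bash
python3 -m crank '[{"fingers":0,"linear":[0.0007,-0.001,0],"twist":0},{"fingers":0,"linear":[0,-0.001,0],"twist":0},{"fingers":0,"linear":[0,0,0],"twist":0}]'
python3 -c "
from h import *
rel('blue')"
```

```text
time_s: 27.38
ee_pos: [0.6256, 0.231, 0.0484]
orientation: [[0.094, -0.996, -0.003], [-0.996, -0.094, -0.001], [0.001, 0.003, -1.0]]
contact_force: [-5.0, -3.8, -1.3]
grip_width: 0.0139
finger_force: 30.0
blue dock-frame x,y [ 0.0004 -0.0004] z 0.0484 yaw err -0.04188582550909814 F [-5.  -3.8 -1.3] w 0.0139
```

```bash
python3 -m crank '[{"fingers":0,"linear":[0,-0.001,0],"twist":0},{"fingers":0,"linear":[0,0,0],"twist":0},{"fingers":0.04,"linear":[0,0,0],"twist":0},{"fingers":0.04,"linear":[0,0,0],"twist":0},{"fingers":0.04,"linear":[0,0,0],"twist":0},{"fingers":0.04,"linear":[0,0,0],"twist":0},{"fingers":0.04,"linear":[0,0,-0.02],"twist":0},{"fingers":0.04,"linear":[0,0,-0.02],"twist":0},{"fingers":0.04,"linear":[0,0,-0.02],"twist":0},{"fingers":0.04,"linear":[0,0,-0.03],"twist":0},{"fingers":0.06,"linear":[0,0.02,-0.03],"twist":0},{"fingers":0.06,"linear":[0,0.02,-0.03],"twist":0},{"fingers":0.06,"linear":[0.01,0.02,-0.03],"twist":0},{"fingers":0.06,"linear":[0.01,0,-0.03],"twist":0},{"fingers":0.06,"linear":[0.01,0,-0.03],"twist":0},{"fingers":0.06,"linear":[0,0,0],"twist":0},{"fingers":0.06,"linear":[0,0,0],"twist":0},{"fingers":0.06,"linear":[0,0,0],"twist":0}]'
python3 - <<'E'
from h import *
cs={n:vision.calibration(n) for n in("scene","side")};im={n:vision.capture(n) for n in cs}
for name,col,a,b in [("bR","red",(358,233),(278,249)),("bB","blue",(402,212),(238,270)),("bY","yellow",(309,262),(314,222))]:
    q=[min(blobs(mask(im[n],col,130),15),key=lambda b:np.hypot(b[0][0]-u,b[0][1]-v)) for n,(u,v) in(("scene",a),("side",b))]
    print(name,[(x[0],x[1]) for x in q],tri([ray(cs[n],*x[0]) for n,x in zip(cs,q)]).round(4))
print(status.get_state()['ee_pos'])
np.save("c10.npy",vision.calibration("wrist"),allow_pickle=True)
im=vision.capture("wrist");cv2.imwrite("pics/w10.png",im[:,:,::-1])
E
```

```text
time_s: 28.88
ee_pos: [0.5712, 0.1964, 0.2888]
orientation: [[0.094, -0.996, 0.001], [-0.996, -0.094, 0.002], [-0.001, -0.001, -1.0]]
contact_force: [0.1, 0.5, -0.3]
grip_width: 0.0598
finger_force: 0.0
bR [((np.float64(357.8), np.float64(232.9)), 257), ((np.float64(277.9), np.float64(249.4)), 231)] [0.5992 0.111  0.0409]
bB [((np.float64(402.6), np.float64(215.3)), 205), ((np.float64(235.6), np.float64(272.7)), 243)] [0.626  0.2308 0.0412]
bY [((np.float64(309.3), np.float64(261.9)), 308), ((np.float64(313.7), np.float64(222.0)), 193)] [ 0.5939 -0.0291  0.039 ]
[0.57075304 0.19619545 0.28725239]
```

View pics/w10.png

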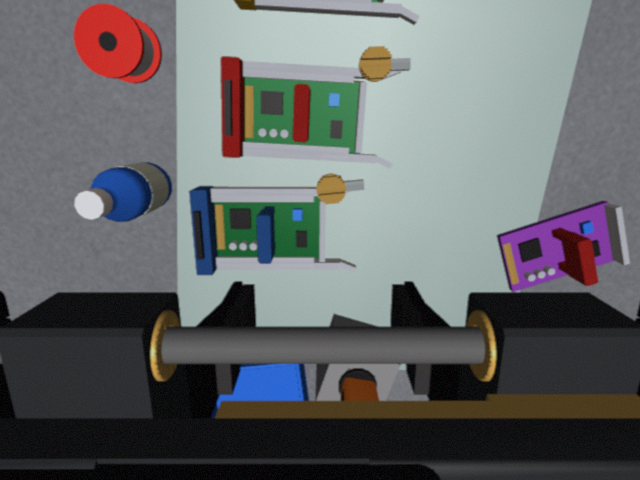

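Red (300,110) and blue (265,235) are home; the yellow dock is at the top edge. Now the driver, which stands in its holder at (358,385).

```bash
python3 -m crank '[{"fingers":0.06,"linear":[-0.0312,0.006,-0.009],"twist":0},{"fingers":0.06,"linear":[-0.0312,0.006,-0.009],"twist":0},{"fingers":0.06,"linear":[-0.0312,0.006,-0.009],"twist":0},{"fingers":0.06,"linear":[-0.0312,0.006,-0.009],"twist":0},{"fingers":0.06,"linear":[-0.0312,0.006,-0.009],"twist":0},{"fingers":0.06,"linear":[-0.0312,0.006,-0.009],"twist":0},{"fingers":0.06,"linear":[-0.0312,0.006,-0.009],"twist":0},{"fingers":0.06,"linear":[-0.0312,0.006,-0.009],"twist":0},{"fingers":0.06,"linear":[0,0,0],"twist":0},{"fingers":0.06,"linear":[0,0,0],"twist":0},{"fingers":0.06,"linear":[0,0,0],"twist":0}]'
python3 - <<'E'
from h import *
print(status.get_state()['ee_pos'])
c=vision.calibration("wrist");np.save("c11.npy",c,allow_pickle=True)
im=vision.capture("wrist");cv2.imwrite("pics/w11.png",im[:,:,::-1])
b=max(blobs(mask(im,"orange",150,90)[:290],40),key=lambda b:b[1])
print(b[:2])
p=np.argwhere(b[2])[:,::-1].astype(np.float32);print(cv2.minAreaRect(p))
x,y,w,h=cv2.boundingRect(p.astype(np.int32));x0,y0=max(x-70,0),max(y-60,0)
a=cv2.resize(im[y0:y0+200,x0:x0+200],None,fx=3,fy=3);cv2.imwrite("pics/w11c.png",a[:,:,::-1]);print(x0,y0)
E
```

```text
time_s: 29.95
ee_pos: [0.4995, 0.4399, 0.3591]
orientation: [[0.095, -0.995, -0.002], [-0.995, -0.095, -0.002], [0.002, 0.002, -1.0]]
contact_force: [0.1, -0.2, -0.8]
grip_width: 0.06
finger_force: 0.0
[0.49945513 0.4399304  0.35909458]
((np.float64(309.1), np.float64(137.0)), 376)
((308.79730224609375, 136.21621704101562), (38.798160552978516, 31.071409225463867), 9.462321281433105)
219 60
```

View pics/w11c.png

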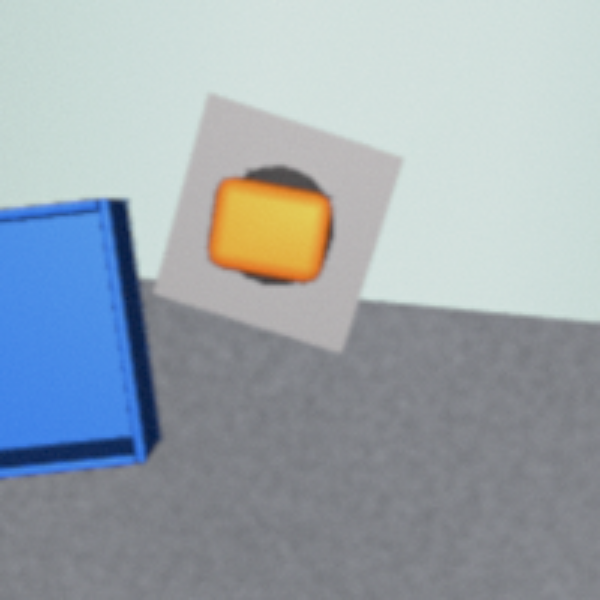

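The crop shows the orange handle top, corners about (215,180), (330,190), (322,283), (210,265), with its long axis about 8° clockwise in the image. The grey holder is beneath it.

```bash
python3 - <<'E'
from h import *
c=np.load("c11.npy",allow_pickle=True).item();im=cv2.imread("pics/w11.png")[:,:,::-1].copy()
h=cv2.cvtColor(im,cv2.COLOR_RGB2HSV);m=cv2.inRange(h,(6,110,90),(28,255,255));m[290:]=0
b=max([b for b in blobs(m,100)],key=lambda b:b[1]);p=np.argwhere(b[2])[:,::-1]
w=np.array([plane(c,u,v,.156)[:2] for u,v in p]);r=cv2.minAreaRect(cv2.convexHull((w*1000).astype(np.float32)));print(b[:2],r)
# holder top quad
g=cv2.inRange(h,(0,0,140),(180,40,200));z=np.zeros_like(g);cv2.circle(z,(309,136),48,255,-1)
for q in [(289,91),(353,112),(333,177),(271,158)]: print(plane(c,*q,.076).round(4)[:2])
E
```

```text
((np.float64(308.6), np.float64(136.1)), 1171) ((517.5833740234375, 371.4023132324219), (26.04196548461914, 33.10403060913086), 85.23062896728516)
[0.5437 0.3305]
[0.4768 0.3445]
[0.4905 0.4124]
[0.5579 0.3987]
```

```bash
python3 -m crank '[{"fingers":0.06,"linear":[0,0,0],"twist":5.12},{"fingers":0.06,"linear":[0,0,0],"twist":5.12},{"fingers":0.06,"linear":[0.0223,-0.0079,0],"twist":0},{"fingers":0.06,"linear":[0.0223,-0.0079,0],"twist":0},{"fingers":0.06,"linear":[0.0223,-0.0079,0],"twist":0},{"fingers":0.06,"linear":[0,0,0.03],"twist":0},{"fingers":0.06,"linear":[0,0,0.03],"twist":0},{"fingers":0.06,"linear":[0,0,0.03],"twist":0},{"fingers":0.06,"linear":[0,0,0.03],"twist":0},{"fingers":0.06,"linear":[0,0,0],"twist":0},{"fingers":0.06,"linear":[0,0,0],"twist":0},{"fingers":0.06,"linear":[0,0,0],"twist":0}]'
python3 - <<'E'
from h import *
s=status.get_state();R=s["orientation"];print(s["ee_pos"],np.degrees(np.arctan2(R[1,1],R[0,1])))
c=vision.calibration("wrist");im=vision.capture("wrist");cv2.imwrite("pics/w12.png",im[:,:,::-1])
h=cv2.cvtColor(im,cv2.COLOR_RGB2HSV);m=cv2.inRange(h,(6,110,90),(28,255,255));m[330:]=0;m[:,:230]=0;m[:,420:]=0
for b in blobs(m,100):
    x,y,w,hh=cv2.boundingRect(b[2].astype(np.uint8));print(b[:2],x,y,w,hh,(R.T@(plane(c,x+w/2,y+hh/2,.156)-s["ee_pos"])).round(4))
E
```

```text
time_s: 31.0
ee_pos: [0.5189, 0.3711, 0.2428]
orientation: [[-0.084, -0.996, 0.003], [-0.996, 0.084, 0.001], [-0.002, -0.003, -1.0]]
contact_force: [-0.1, 0.8, 0.3]
grip_width: 0.06
finger_force: 0.0
[0.51890119 0.37113438 0.24276894] 175.15664824302448
((np.float64(324.9), np.float64(244.7)), 2945) 299 214 53 60 [0.0082 0.0015 0.0868]
```

```bash
python3 -m crank '[{"fingers":0.06,"linear":[0,0.001,0.024],"twist":0},{"fingers":0.06,"linear":[0,0,0.024],"twist":0},{"fingers":0.06,"linear":[0,0,0.024],"twist":0},{"fingers":0.06,"linear":[0,0,0.024],"twist":0},{"fingers":0.06,"linear":[0,0,0.024],"twist":0},{"fingers":0.06,"linear":[0,0,0],"twist":0},{"fingers":0.06,"linear":[0,0,0],"twist":0},{"fingers":0.02,"linear":[0,0,0],"twist":0},{"fingers":0.02,"linear":[0,0,0],"twist":0},{"fingers":0.02,"linear":[0,0,0],"twist":0},{"fingers":0.02,"linear":[0,0,0],"twist":0},{"fingers":0.02,"linear":[0,0,0],"twist":0},{"fingers":0.02,"linear":[0,0,0],"twist":0},{"fingers":0.02,"linear":[0,0,0],"twist":0},{"fingers":0.02,"linear":[0,0,0],"twist":0},{"fingers":0.02,"linear":[0,0,0],"twist":0}]' 50
python3 - <<'E'
from h import *
s=status.get_state();R=s["orientation"];print(s["ee_pos"],np.degrees(np.arctan2(R[1,1],R[0,1])),s["contact_force"])
E
```

```text
time_s: 32.38
ee_pos: [0.517, 0.3716, 0.1216]
orientation: [[-0.084, -0.996, 0.001], [-0.996, 0.084, 0.001], [-0.001, -0.001, -1.0]]
contact_force: [-0.6, 0.2, 5.5]
grip_width: 0.0335
finger_force: 50.0
[0.51701942 0.37162594 0.12162308] 175.20158199342808 [-0.56530279  0.21309681  5.504677  ]
```

```bash
python3 - <<'E'
from h import *
for f,cn,L in[("w4","c4",[("yellow",360,87),("red",352.6,210)]),("w10","c10",[("red",376,63),("blue",331,188)]),("w3","c3",[("red",351,107),("blue",328,204)])]:
    c=np.load(cn+".npy",allow_pickle=True).item();im=cv2.imread(f"pics/{f}.png")[:,:,::-1].copy();g=cv2.cvtColor(im,cv2.COLOR_RGB2HSV)
    for n,u,v in L:
        m=cv2.inRange(g,(10,70,60),(28,255,255));bs=[b for b in blobs(m,40) if np.hypot(b[0][0]-u,b[0][1]-v)<16]
        p=np.argwhere(np.any([b[2] for b in bs],0))[:,::-1];(cx,cy),r=cv2.minEnclosingCircle(p.astype(np.float32))
        yy,xx=np.mgrid[:480,:640];disk=(xx-cx)**2+(yy-cy)**2<(r*.75)**2
        V=g[:,:,2].astype(float);med=np.median(V[disk]);w=np.clip(med-V-10,0,None)*disk
        q=np.argwhere(w>0);W=np.array([plane(c,x,y,.042)[:2] for y,x in q]);k=w[w>0]
        C=(W*k[:,None]).sum(0)/k.sum();M=((W-C)*k[:,None]).T@(W-C);ev,E=np.linalg.eigh(M);d=E[:,1]*np.sign(E[0,1])
        S=plane(c,cx,cy,.042)[:2]
        # latch: grey bright pixels 20-34mm out on -x side
        print(f,n,"circle",S.round(4),"slot yaw",np.degrees(np.arctan2(d[1],d[0])).round(1),"ratio",(ev[1]/ev[0]).round(1),len(q),"dock",D[n][1])
a=cv2.imread("pics/w10.png")[25:225,290:430];b=cv2.imread("pics/w4.png")[50:110,320:420]
b=cv2.copyMakeBorder(b,0,140,0,40,cv2.BORDER_CONSTANT);cv2.imwrite("pics/slots.png",cv2.resize(np.hstack([a,b]),None,fx=2.8,fy=2.8,interpolation=cv2.INTER_CUBIC))
E
```

```text
w4 yellow circle [ 0.5298 -0.0809] slot yaw 9.1 ratio 186.0 42 dock 2.35
w4 red circle [0.5356 0.0556] slot yaw 4.6 ratio 2.3 60 dock 2.25
w10 red circle [0.5368 0.0583] slot yaw 8.1 ratio 33.9 95 dock 2.25
w10 blue circle [0.5642 0.1765] slot yaw 10.8 ratio 104.9 63 dock 5.45
w3 red circle [0.5358 0.058 ] slot yaw 7.5 ratio 229.6 26 dock 2.25
w3 blue circle [0.5639 0.1758] slot yaw 9.5 ratio 9.8 48 dock 5.45
```

View pics/slots.png

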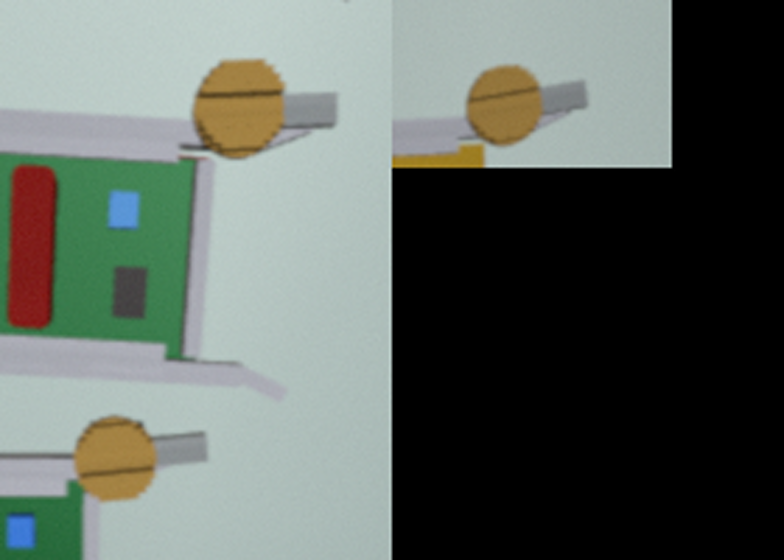

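The slot wall lines give yaws of about 9.1° (yellow), 7.8° (red) and 10.6° (blue). Lifting the driver and hovering over the blue screw.

```bash
python3 -m crank '[{"fingers":0.02,"linear":[0,0,-0.02],"twist":0},{"fingers":0.02,"linear":[0,0,-0.02],"twist":0},{"fingers":0.02,"linear":[0,0,-0.02],"twist":0},{"fingers":0.02,"linear":[0,0,-0.02],"twist":0},{"fingers":0.02,"linear":[0,0,-0.02],"twist":0},{"fingers":0.02,"linear":[0,0,-0.02],"twist":0},{"fingers":0.02,"linear":[0,0,0],"twist":-5.13},{"fingers":0.02,"linear":[0,0,0],"twist":-5.13},{"fingers":0.02,"linear":[0,0,0],"twist":-5.13},{"fingers":0.02,"linear":[0,0,0],"twist":0},{"fingers":0.02,"linear":[0,0,0],"twist":0}]' && python3 -m crank '[{"fingers":0.02,"linear":[0.025,-0.0013,0],"twist":0},{"fingers":0.02,"linear":[0.025,-0.0013,0],"twist":0},{"fingers":0.02,"linear":[0.025,-0.0013,0],"twist":0},{"fingers":0.02,"linear":[0.025,-0.0013,0],"twist":0},{"fingers":0.02,"linear":[0.025,-0.0013,0],"twist":0},{"fingers":0.02,"linear":[0.025,-0.0013,0],"twist":0},{"fingers":0.02,"linear":[0.025,-0.0013,0],"twist":0},{"fingers":0.02,"linear":[0.025,-0.0013,0],"twist":0},{"fingers":0.02,"linear":[0,0,0.02],"twist":0},{"fingers":0.02,"linear":[0,0,0.02],"twist":0},{"fingers":0.02,"linear":[0,0,0.02],"twist":0},{"fingers":0.02,"linear":[0,0,0],"twist":0},{"fingers":0.02,"linear":[0,0,0],"twist":0},{"fingers":0.02,"linear":[0,0,0],"twist":0}]'
python3 - <<'E'
from h import *
s=status.get_state();R=s["orientation"];print(s["ee_pos"],np.degrees(np.arctan2(R[1,1],R[0,1]))%360)
c=vision.calibration("wrist");np.save("c13.npy",c,allow_pickle=True);im=vision.capture("wrist");cv2.imwrite("pics/w13.png",im[:,:,::-1])
print("blade tip px",proj(c,s["ee_pos"]+R@[0,0,.1156]))
cv2.imwrite("pics/w13c.png",cv2.resize(im[130:350,200:440],None,fx=2.7,fy=2.7,interpolation=cv2.INTER_CUBIC)[:,:,::-1])
E
```

```text
time_s: 33.3
ee_pos: [0.5162, 0.371, 0.2394]
orientation: [[0.181, -0.983, -0.002], [-0.983, -0.181, -0.001], [0.001, 0.002, -1.0]]
contact_force: [-0.3, -0.0, -1.5]
grip_width: 0.0338
finger_force: 50.0
time_s: 34.47
ee_pos: [0.5643, 0.177, 0.1816]
orientation: [[0.183, -0.983, 0.002], [-0.983, -0.183, 0.0], [0.0, -0.002, -1.0]]
contact_force: [0.4, 1.1, -1.6]
grip_width: 0.0339
finger_force: 50.0
[0.56429189 0.17696304 0.18162322] 190.5564496583967
blade tip px [322.47322788 243.73166712]
```

View pics/w13c.png

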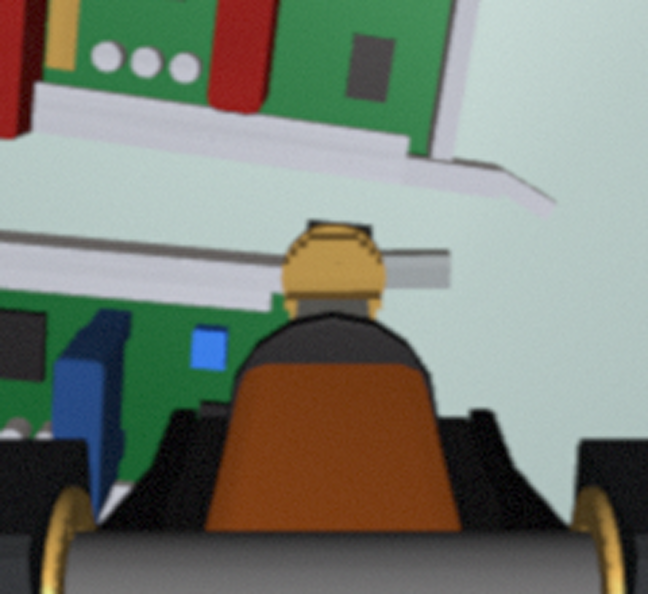

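The crop shows the blue screw head with centre about (333,285) crop and the latch and slot level with the image. The grey blade tip (332,310) is just in front of the head, aligned in column.

```bash
python3 - <<'E'
from h import *
c=np.load("c13.npy",allow_pickle=True).item();im=cv2.imread("pics/w13.png")[:,:,::-1].copy()
s=status.get_state();R=s["orientation"]
for r in(231.2,235.4,240): P=plane(c,323.5,r,.042);print(r,P.round(4),(R.T@(P-s["ee_pos"])).round(4))
g=cv2.cvtColor(im,cv2.COLOR_RGB2HSV)
print("V col",[(r,int(g[r,316:332,2].mean()),int(g[r,316:332,1].mean())) for r in range(208,262,1)])
E
```

```text
231.2 [0.5643 0.1742 0.042 ] [0.003  0.0011 0.1401]
235.4 [0.5637 0.1773 0.042 ] [-0.0003  0.0011  0.1401]
240 [0.563  0.1808 0.042 ] [-0.0038  0.0011  0.1401]
V col [(208, 205, 22), (209, 206, 23), (210, 202, 22), (211, 176, 22), (212, 114, 18), (213, 102, 115), (214, 144, 151), (215, 164, 151), (216, 132, 154), (217, 102, 158), (218, 117, 155), (219, 168, 150), (220, 183, 149), (221, 182, 149), (222, 183, 149), (223, 183, 148), (224, 182, 149), (225, 182, 149), (226, 182, 148), (227, 181, 149), (228, 182, 148), (229, 182, 149), (230, 183, 149), (231, 183, 149), (232, 183, 149), (233, 181, 149), (234, 179, 149), (235, 177, 149), (236, 175, 149), (237, 155, 150), (238, 116, 156), (239, 97, 161), (240, 93, 127), (241, 86, 43), (242, 82, 13), (243, 83, 15), (244, 79, 15), (245, 63, 16), (246, 34, 24), (247, 22, 26), (248, 36, 14), (249, 54, 11), (250, 55, 10), (251, 53, 11), (252, 50, 12), (253, 50, 11), (254, 50, 11), (255, 51, 11), (256, 50, 12), (257, 50, 12), (258, 49, 10), (259, 49, 12), (260, 49, 12), (261, 49, 10)]
```

```bash
python3 -m crank '[{"fingers":0.02,"linear":[-0.001,0.0007,0],"twist":0},{"fingers":0.02,"linear":[0,0,0.008],"twist":0},{"fingers":0.02,"linear":[0,0,0.008],"twist":0},{"fingers":0.02,"linear":[0,0,0.005],"twist":0},{"fingers":0.02,"linear":[0,0,0.005],"twist":0},{"fingers":0.02,"linear":[0,0,0.003],"twist":0},{"fingers":0.02,"linear":[0,0,0],"twist":0},{"fingers":0.02,"linear":[0,0,0],"twist":0},{"fingers":0.02,"linear":[0,0,0],"twist":0}]' && python3 -m crank '[{"fingers":0.02,"linear":[0,0,0.003],"twist":0},{"fingers":0.02,"linear":[0,0,0],"twist":0},{"fingers":0.02,"linear":[0,0,0],"twist":0}]'
```

```text
time_s: 35.27
ee_pos: [0.563, 0.1776, 0.1519]
orientation: [[0.184, -0.983, 0.001], [-0.983, -0.184, 0.0], [-0.0, -0.001, -1.0]]
contact_force: [-0.6, 0.3, -1.6]
grip_width: 0.0335
finger_force: 50.0
time_s: 35.52
ee_pos: [0.5626, 0.1774, 0.1486]
orientation: [[0.183, -0.983, -0.0], [-0.983, -0.183, -0.0], [0.0, 0.0, -1.0]]
contact_force: [-0.7, 0.5, -1.8]
grip_width: 0.034
finger_force: 50.0
```

```bash
python3 -m crank '[{"fingers":0.02,"linear":[0,0,0],"twist":7},{"fingers":0.02,"linear":[0,0,0],"twist":7},{"fingers":0.02,"linear":[0,0,0],"twist":7},{"fingers":0.02,"linear":[0,0,0],"twist":7},{"fingers":0.02,"linear":[0,0,0],"twist":7},{"fingers":0.02,"linear":[0,0,0],"twist":7},{"fingers":0.02,"linear":[0,0,0],"twist":7},{"fingers":0.02,"linear":[0,0,0],"twist":0},{"fingers":0.02,"linear":[0,0,0],"twist":0}]' && python3 -c "
from h import *
print(status.get_state()['moment'])" && python3 -m crank '[{"fingers":0.02,"linear":[0,0,0],"twist":7},{"fingers":0.02,"linear":[0,0,0],"twist":7},{"fingers":0.02,"linear":[0,0,0],"twist":7},{"fingers":0.02,"linear":[0,0,0],"twist":7},{"fingers":0.02,"linear":[0,0,0],"twist":7},{"fingers":0.02,"linear":[0,0,0],"twist":7},{"fingers":0.02,"linear":[0,0,0],"twist":7},{"fingers":0.02,"linear":[0,0,0],"twist":0},{"fingers":0.02,"linear":[0,0,0],"twist":0},{"fingers":0.02,"linear":[0,0,0],"twist":0}]' && python3 -c "
from h import *
s=status.get_state();R=s['orientation'];print(s['moment'],np.degrees(np.arctan2(R[1,1],R[0,1])))"
```

```text
time_s: 36.27
ee_pos: [0.5624, 0.1783, 0.1487]
orientation: [[-0.619, -0.785, -0.0], [-0.785, 0.619, 0.001], [-0.001, 0.001, -1.0]]
contact_force: [-2.9, 3.7, -0.7]
grip_width: 0.0338
finger_force: 50.0
[1.42725422 0.88870572 0.03437234]
time_s: 37.1
ee_pos: [0.5629, 0.1781, 0.1488]
orientation: [[-0.999, -0.047, 0.001], [-0.047, 0.999, 0.001], [-0.001, 0.001, -1.0]]
contact_force: [-1.1, 3.7, -1.4]
grip_width: 0.0339
finger_force: 50.0
[1.49562974 0.37452558 0.04876049] 92.7137740873004
```

```bash
python3 -m crank '[{"fingers":0.02,"linear":[0,0,0],"twist":4},{"fingers":0.02,"linear":[0,0,0],"twist":2},{"fingers":0.02,"linear":[0,0,0],"twist":0},{"fingers":0.02,"linear":[0,0,0],"twist":0}]' && python3 -c "
from h import *
s=status.get_state();R=s['orientation'];print(s['moment'],np.degrees(np.arctan2(R[1,1],R[0,1])))"
```

```text
time_s: 37.43
ee_pos: [0.5629, 0.178, 0.1487]
orientation: [[-0.998, 0.058, 0.001], [0.058, 0.998, 0.001], [-0.001, 0.001, -1.0]]
contact_force: [-2.2, 4.8, -1.2]
grip_width: 0.0341
finger_force: 50.0
[2.06438858 0.55251534 0.06031703] 86.69874954794692
```

```bash
python3 -m crank '[{"fingers":0.02,"linear":[0,0,0],"twist":-4},{"fingers":0.02,"linear":[0,0,-0.015],"twist":0},{"fingers":0.02,"linear":[0,0,-0.015],"twist":0},{"fingers":0.02,"linear":[0,0,-0.02],"twist":0},{"fingers":0.02,"linear":[0,0,-0.02],"twist":0},{"fingers":0.02,"linear":[0,0,0],"twist":-6.94},{"fingers":0.02,"linear":[0,0,0],"twist":-6.94},{"fingers":0.02,"linear":[0,0,0],"twist":-6.94},{"fingers":0.02,"linear":[0,0,0],"twist":-6.94},{"fingers":0.02,"linear":[0,0,0],"twist":-6.94},{"fingers":0.02,"linear":[0,0,0],"twist":-6.94},{"fingers":0.02,"linear":[0,0,0],"twist":-6.94}]' && python3 -m crank '[{"fingers":0.02,"linear":[0,0,0],"twist":-6.94},{"fingers":0.02,"linear":[0,0,0],"twist":-6.94},{"fingers":0.02,"linear":[0,0,0],"twist":-6.94},{"fingers":0.02,"linear":[0,0,0],"twist":-6.94},{"fingers":0.02,"linear":[0,0,0],"twist":-6.94},{"fingers":0.02,"linear":[0,0,0],"twist":-6.94},{"fingers":0.02,"linear":[0,0,0],"twist":-6.94},{"fingers":0.02,"linear":[0.0287,0.011,0],"twist":0},{"fingers":0.02,"linear":[0.0287,0.011,0],"twist":0},{"fingers":0.02,"linear":[0.0287,0.011,0],"twist":0},{"fingers":0.02,"linear":[0.0287,0.011,0],"twist":0},{"fingers":0.02,"linear":[0,0,0.019],"twist":0},{"fingers":0.02,"linear":[0,0,0.018],"twist":0},{"fingers":0.02,"linear":[0,0,0],"twist":0},{"fingers":0.02,"linear":[0,0,0],"twist":0},{"fingers":0.02,"linear":[0,0,0],"twist":0}]'
cat >> h.py <<'E'
def head(u0=323):
    s=status.get_state();R=s["orientation"];c=vision.calibration("wrist");im=vision.capture("wrist");g=cv2.cvtColor(im,cv2.COLOR_RGB2HSV)
    print("ee",s["ee_pos"].round(4),"yaw",round(np.degrees(np.arctan2(R[1,1],R[0,1]))%360,2),"tip px",proj(c,s["ee_pos"]+R@[0,0,.1156]).round(1))
    T=lambda u,v:(R.T@(plane(c,u,v,.042)-s["ee_pos"]))[:2].round(4)
    m=cv2.inRange(g,(10,70,60),(28,255,255));m[262:]=0
    for r in range(222,244,3):
        x=np.nonzero(m[r,280:370])[0]+280
        if len(x): print(r,x.min(),x.max(),"mid",(x.min()+x.max())/2,T((x.min()+x.max()+1)/2,r))
    print("V",[(r,int(g[r,316:332,2].mean())) for r in range(204,262)])
    for r in (217,237): print(r,T(u0,r))
    V=g[:,:,2].astype(float)
    for x in (310,316,323,330,336):   # dark slot line per column
        print(x,[int(V[r,x]) for r in range(230,248)])
    return im,c,s
E
python3 - <<'E'
from h import *
im,c,s=head();cv2.imwrite("pics/w14.png",im[:,:,::-1]);np.save("c14.npy",c,allow_pickle=True)
E
```

```text
time_s: 38.43
ee_pos: [0.5627, 0.1759, 0.2186]
orientation: [[-0.648, -0.761, -0.001], [-0.761, 0.648, -0.003], [0.002, -0.001, -1.0]]
contact_force: [-0.1, -0.0, -2.7]
grip_width: 0.0337
finger_force: 50.0
time_s: 39.77
ee_pos: [0.5352, 0.0575, 0.1826]
orientation: [[0.136, -0.991, 0.001], [-0.991, -0.136, -0.001], [0.001, -0.001, -1.0]]
contact_force: [0.1, 0.1, -0.9]
grip_width: 0.0336
finger_force: 50.0
ee [0.5352 0.0575 0.1826] yaw 187.81 tip px [322.6 243.8]
222 307 340 mid 323.5 [0.0095 0.001 ]
225 305 341 mid 323.0 [0.0073 0.0007]
228 305 342 mid 323.5 [0.005 0.001]
231 305 342 mid 323.5 [0.0027 0.001 ]
234 305 342 mid 323.5 [0.0004 0.001 ]
237 306 341 mid 323.5 [-0.002  0.001]
240 306 341 mid 323.5 [-0.0043  0.001 ]
243 307 340 mid 323.5 [-0.0066  0.001 ]
V [(204, 207), (205, 206), (206, 206), (207, 206), (208, 206), (209, 205), (210, 186), (211, 126), (212, 95), (213, 128), (214, 148), (215, 122), (216, 94), (217, 105), (218, 150), (219, 167), (220, 170), (221, 169), (222, 169), (223, 169), (224, 170), (225, 169), (226, 169), (227, 169), (228, 169), (229, 169), (230, 170), (231, 169), (232, 168), (233, 166), (234, 164), (235, 163), (236, 145), (237, 107), (238, 88), (239, 102), (240, 129), (241, 100), (242, 76), (243, 76), (244, 74), (245, 57), (246, 31), (247, 18), (248, 32), (249, 49), (250, 51), (251, 47), (252, 47), (253, 46), (254, 46), (255, 46), (256, 46), (257, 45), (258, 44), (259, 46), (260, 45), (261, 44)]
217 [0.0133 0.0003]
237 [-0.002   0.0003]
310 [170, 169, 169, 165, 164, 163, 147, 107, 86, 105, 145, 129, 111, 104, 103, 95, 89, 58]
316 [170, 170, 167, 166, 164, 162, 148, 106, 89, 103, 128, 102, 78, 76, 78, 72, 49, 25]
323 [171, 168, 167, 165, 165, 164, 144, 108, 88, 102, 129, 98, 77, 77, 71, 41, 17, 31]
330 [171, 171, 170, 167, 164, 164, 145, 107, 90, 101, 129, 103, 77, 74, 78, 71, 45, 18]
336 [171, 171, 170, 165, 165, 162, 144, 105, 91, 102, 137, 146, 132, 121, 117, 114, 107, 75]
```

```bash
python3 -m crank '[{"fingers":0.02,"linear":[-0.0006,0.0007,0],"twist":0},{"fingers":0.02,"linear":[0,0,0.008],"twist":0},{"fingers":0.02,"linear":[0,0,0.008],"twist":0},{"fingers":0.02,"linear":[0,0,0.005],"twist":0},{"fingers":0.02,"linear":[0,0,0.005],"twist":0},{"fingers":0.02,"linear":[0,0,0.003],"twist":0},{"fingers":0.02,"linear":[0,0,0],"twist":0},{"fingers":0.02,"linear":[0,0,0],"twist":0},{"fingers":0.02,"linear":[0,0,0],"twist":0}]' && python3 -m crank '[{"fingers":0.02,"linear":[0,0,0.003],"twist":0},{"fingers":0.02,"linear":[0,0,0.001],"twist":0},{"fingers":0.02,"linear":[0,0,0],"twist":0},{"fingers":0.02,"linear":[0,0,0],"twist":0}]'
python3 - <<'E'
from h import *
# blue latch check: polar profile at r=27mm, z=.026 about the blue axis, scene camera and earlier frames
A=np.array([.5635,.178]);cs=vision.calibration("scene");now=vision.capture("scene");old=cv2.imread("pics/s5.png")[:,:,::-1]
for n,im in(("old",old),("now",now)):
    L=[]
    for a in range(90,300,15):
        t=np.radians(a);u,v=proj(cs,[A[0]+.027*np.cos(t),A[1]+.027*np.sin(t),.026]);L.append((a,im[int(round(v)),int(round(u))].tolist()))
    print(n,L)
E
```

```text
time_s: 40.57
ee_pos: [0.534, 0.0583, 0.1529]
orientation: [[0.135, -0.991, 0.001], [-0.991, -0.135, 0.0], [0.0, -0.001, -1.0]]
contact_force: [-0.2, 0.0, -1.7]
grip_width: 0.0337
finger_force: 50.0
time_s: 40.9
ee_pos: [0.5337, 0.0583, 0.1486]
orientation: [[0.135, -0.991, -0.0], [-0.991, -0.135, -0.0], [0.0, 0.0, -1.0]]
contact_force: [-0.0, -0.4, -1.3]
grip_width: 0.0336
finger_force: 50.0
old [(90, [167, 172, 166]), (105, [176, 157, 115]), (120, [182, 157, 98]), (135, [178, 160, 120]), (150, [152, 147, 129]), (165, [165, 179, 181]), (180, [163, 173, 177]), (195, [155, 162, 167]), (210, [146, 157, 159]), (225, [165, 181, 183]), (240, [165, 180, 182]), (255, [164, 180, 182]), (270, [164, 179, 182]), (285, [148, 162, 164])]
now [(90, [159, 155, 148]), (105, [177, 163, 130]), (120, [147, 139, 118]), (135, [177, 162, 128]), (150, [178, 161, 121]), (165, [163, 177, 179]), (180, [164, 179, 181]), (195, [162, 178, 180]), (210, [163, 179, 181]), (225, [164, 179, 182]), (240, [163, 179, 181]), (255, [163, 178, 181]), (270, [163, 179, 181]), (285, [152, 72, 73])]
```

```bash
python3 -m crank '[{"fingers":0.02,"linear":[0,0,0],"twist":7},{"fingers":0.02,"linear":[0,0,0],"twist":7},{"fingers":0.02,"linear":[0,0,0],"twist":7},{"fingers":0.02,"linear":[0,0,0],"twist":7},{"fingers":0.02,"linear":[0,0,0],"twist":7},{"fingers":0.02,"linear":[0,0,0],"twist":7},{"fingers":0.02,"linear":[0,0,0],"twist":7},{"fingers":0.02,"linear":[0,0,0],"twist":0},{"fingers":0.02,"linear":[0,0,0],"twist":0}]' && python3 -m crank '[{"fingers":0.02,"linear":[0,0,0],"twist":7},{"fingers":0.02,"linear":[0,0,0],"twist":7},{"fingers":0.02,"linear":[0,0,0],"twist":7},{"fingers":0.02,"linear":[0,0,0],"twist":7},{"fingers":0.02,"linear":[0,0,0],"twist":7},{"fingers":0.02,"linear":[0,0,0],"twist":7},{"fingers":0.02,"linear":[0,0,0],"twist":7},{"fingers":0.02,"linear":[0,0,0],"twist":6},{"fingers":0.02,"linear":[0,0,0],"twist":0},{"fingers":0.02,"linear":[0,0,0],"twist":0},{"fingers":0.02,"linear":[0,0,0],"twist":0}]' && python3 -c "
from h import *
s=status.get_state();R=s['orientation'];print(s['moment'],np.degrees(np.arctan2(R[1,1],R[0,1])))"
```

```text
time_s: 41.7
ee_pos: [0.5334, 0.0585, 0.1487]
orientation: [[-0.657, -0.754, -0.001], [-0.754, 0.657, 0.0], [0.0, 0.001, -1.0]]
contact_force: [-0.7, 2.0, 0.4]
grip_width: 0.0336
finger_force: 50.0
time_s: 42.62
ee_pos: [0.5336, 0.0587, 0.1486]
orientation: [[-0.994, 0.107, -0.0], [0.107, 0.994, 0.001], [0.0, 0.001, -1.0]]
contact_force: [-2.7, 2.7, -1.0]
grip_width: 0.0337
finger_force: 50.0
[1.31583791 0.73685377 0.05038154] 83.86309648085114
```

```bash
python3 -m crank '[{"fingers":0.02,"linear":[0,0,0],"twist":-4},{"fingers":0.02,"linear":[0,0,-0.015],"twist":0},{"fingers":0.02,"linear":[0,0,-0.015],"twist":0},{"fingers":0.02,"linear":[0,0,-0.02],"twist":0},{"fingers":0.02,"linear":[0,0,-0.02],"twist":0},{"fingers":0.02,"linear":[0,0,0],"twist":-6.75},{"fingers":0.02,"linear":[0,0,0],"twist":-6.75},{"fingers":0.02,"linear":[0,0,0],"twist":-6.75},{"fingers":0.02,"linear":[0,0,0],"twist":-6.75},{"fingers":0.02,"linear":[0,0,0],"twist":-6.75},{"fingers":0.02,"linear":[0,0,0],"twist":-6.75},{"fingers":0.02,"linear":[0,0,0],"twist":-6.75},{"fingers":0.02,"linear":[0,0,0],"twist":-6.75}]' && python3 -m crank '[{"fingers":0.02,"linear":[0,0,0],"twist":-6.75},{"fingers":0.02,"linear":[0,0,0],"twist":-6.75},{"fingers":0.02,"linear":[0,0,0],"twist":-6.75},{"fingers":0.02,"linear":[0,0,0],"twist":-6.75},{"fingers":0.02,"linear":[0,0,0],"twist":-6.75},{"fingers":0.02,"linear":[0,0,0],"twist":-6.75},{"fingers":0.02,"linear":[0,0,0],"twist":-6.75},{"fingers":0.02,"linear":[0.0274,0.0053,0],"twist":0},{"fingers":0.02,"linear":[0.0274,0.0053,0],"twist":0},{"fingers":0.02,"linear":[0.0274,0.0053,0],"twist":0},{"fingers":0.02,"linear":[0.0274,0.0053,0],"twist":0},{"fingers":0.02,"linear":[0.0274,0.0053,0],"twist":0},{"fingers":0.02,"linear":[0,0,0.019],"twist":0},{"fingers":0.02,"linear":[0,0,0.017],"twist":0},{"fingers":0.02,"linear":[0,0,0],"twist":0},{"fingers":0.02,"linear":[0,0,0],"twist":0},{"fingers":0.02,"linear":[0,0,0],"twist":0}]'
python3 - <<'E'
from h import *
im,c,s=head();cv2.imwrite("pics/w15.png",im[:,:,::-1]);np.save("c15.npy",c,allow_pickle=True)
E
```

```text
time_s: 43.7
ee_pos: [0.5342, 0.0575, 0.2187]
orientation: [[-0.613, -0.79, 0.001], [-0.79, 0.613, -0.001], [0.0, -0.001, -1.0]]
contact_force: [0.5, -0.6, -2.0]
grip_width: 0.0337
finger_force: 50.0
time_s: 45.12
ee_pos: [0.5298, -0.0814, 0.1836]
orientation: [[0.158, -0.988, 0.002], [-0.988, -0.158, -0.001], [0.001, -0.002, -1.0]]
contact_force: [1.0, -0.6, -1.7]
grip_width: 0.0336
finger_force: 50.0
ee [ 0.5298 -0.0814  0.1836] yaw 189.06 tip px [322.5 243.8]
222 307 341 mid 324.0 [0.0093 0.0015]
225 305 342 mid 323.5 [0.007  0.0011]
228 305 342 mid 323.5 [0.0047 0.0011]
231 305 342 mid 323.5 [0.0024 0.0011]
234 305 342 mid 323.5 [0.0001 0.0011]
237 306 341 mid 323.5 [-0.0023  0.0011]
240 306 341 mid 323.5 [-0.0046  0.0011]
243 307 339 mid 323.0 [-0.0069  0.0007]
V [(204, 184), (205, 184), (206, 184), (207, 184), (208, 183), (209, 170), (210, 125), (211, 91), (212, 114), (213, 138), (214, 124), (215, 93), (216, 94), (217, 133), (218, 154), (219, 159), (220, 158), (221, 157), (222, 158), (223, 158), (224, 159), (225, 158), (226, 158), (227, 158), (228, 158), (229, 159), (230, 159), (231, 157), (232, 154), (233, 154), (234, 151), (235, 135), (236, 99), (237, 81), (238, 95), (239, 134), (240, 145), (241, 101), (242, 71), (243, 70), (244, 68), (245, 52), (246, 28), (247, 18), (248, 29), (249, 45), (250, 47), (251, 44), (252, 43), (253, 43), (254, 41), (255, 42), (256, 42), (257, 42), (258, 41), (259, 42), (260, 41), (261, 41)]
217 [0.0131 0.0004]
237 [-0.0023  0.0004]
310 [158, 157, 155, 154, 151, 134, 100, 81, 95, 133, 149, 119, 106, 98, 95, 87, 72, 48]
316 [158, 156, 156, 154, 152, 135, 100, 82, 96, 135, 145, 101, 73, 72, 71, 67, 44, 18]
323 [160, 158, 156, 153, 154, 134, 99, 83, 95, 135, 147, 101, 71, 68, 66, 35, 14, 22]
330 [159, 158, 155, 156, 154, 136, 101, 82, 95, 135, 145, 102, 71, 67, 70, 65, 46, 24]
336 [158, 155, 158, 155, 154, 138, 100, 83, 96, 133, 152, 138, 123, 113, 111, 111, 98, 77]
```

```bash
python3 -m crank '[{"fingers":0.02,"linear":[0,0.0008,0],"twist":0},{"fingers":0.02,"linear":[0,0,0.008],"twist":0},{"fingers":0.02,"linear":[0,0,0.008],"twist":0},{"fingers":0.02,"linear":[0,0,0.006],"twist":0},{"fingers":0.02,"linear":[0,0,0.005],"twist":0},{"fingers":0.02,"linear":[0,0,0.003],"twist":0},{"fingers":0.02,"linear":[0,0,0],"twist":0},{"fingers":0.02,"linear":[0,0,0],"twist":0},{"fingers":0.02,"linear":[0,0,0],"twist":0}]' && python3 -m crank '[{"fingers":0.02,"linear":[0,0,0.003],"twist":0},{"fingers":0.02,"linear":[0,0,0.001],"twist":0},{"fingers":0.02,"linear":[0,0,0],"twist":0},{"fingers":0.02,"linear":[0,0,0],"twist":0}]'
```

```text
time_s: 45.92
ee_pos: [0.5285, -0.0813, 0.1529]
orientation: [[0.156, -0.988, 0.001], [-0.988, -0.156, -0.0], [0.0, -0.001, -1.0]]
contact_force: [0.1, -0.4, -1.8]
grip_width: 0.0338
finger_force: 50.0
time_s: 46.25
ee_pos: [0.5282, -0.0813, 0.1486]
orientation: [[0.156, -0.988, -0.0], [-0.988, -0.156, -0.0], [0.0, 0.0, -1.0]]
contact_force: [0.3, -0.8, -1.1]
grip_width: 0.0339
finger_force: 50.0
```

```bash
python3 -m crank '[{"fingers":0.02,"linear":[0,0,0],"twist":7},{"fingers":0.02,"linear":[0,0,0],"twist":7},{"fingers":0.02,"linear":[0,0,0],"twist":7},{"fingers":0.02,"linear":[0,0,0],"twist":7},{"fingers":0.02,"linear":[0,0,0],"twist":7},{"fingers":0.02,"linear":[0,0,0],"twist":7},{"fingers":0.02,"linear":[0,0,0],"twist":7},{"fingers":0.02,"linear":[0,0,0],"twist":0},{"fingers":0.02,"linear":[0,0,0],"twist":0}]' && python3 -m crank '[{"fingers":0.02,"linear":[0,0,0],"twist":7},{"fingers":0.02,"linear":[0,0,0],"twist":7},{"fingers":0.02,"linear":[0,0,0],"twist":7},{"fingers":0.02,"linear":[0,0,0],"twist":7},{"fingers":0.02,"linear":[0,0,0],"twist":7},{"fingers":0.02,"linear":[0,0,0],"twist":7},{"fingers":0.02,"linear":[0,0,0],"twist":7},{"fingers":0.02,"linear":[0,0,0],"twist":7},{"fingers":0.02,"linear":[0,0,0],"twist":0},{"fingers":0.02,"linear":[0,0,0],"twist":0},{"fingers":0.02,"linear":[0,0,0],"twist":0}]' && python3 -c "
from h import *
s=status.get_state();R=s['orientation'];print(s['moment'],np.degrees(np.arctan2(R[1,1],R[0,1])))" && python3 -m crank '[{"fingers":0.02,"linear":[0,0,0],"twist":-4},{"fingers":0.02,"linear":[0,0,-0.015],"twist":0},{"fingers":0.02,"linear":[0,0,-0.015],"twist":0},{"fingers":0.02,"linear":[0,0,-0.02],"twist":0},{"fingers":0.02,"linear":[0,0,-0.02],"twist":0},{"fingers":0.02,"linear":[0,0,-0.02],"twist":0},{"fingers":0.02,"linear":[0,0,0],"twist":0},{"fingers":0.02,"linear":[0,0,0],"twist":0}]'
```

```text
time_s: 47.0
ee_pos: [0.5278, -0.081, 0.1487]
orientation: [[-0.641, -0.768, -0.001], [-0.768, 0.641, 0.001], [0.0, 0.001, -1.0]]
contact_force: [-1.5, 2.4, -0.6]
grip_width: 0.0338
finger_force: 50.0
time_s: 47.92
ee_pos: [0.5282, -0.0808, 0.1486]
orientation: [[-0.995, 0.103, 0.0], [0.103, 0.995, 0.001], [-0.0, 0.001, -1.0]]
contact_force: [-1.3, 4.0, -1.9]
grip_width: 0.0335
finger_force: 50.0
[1.39025259 0.38187127 0.04995008] 84.11333526169263
time_s: 48.58
ee_pos: [0.5288, -0.0817, 0.2396]
orientation: [[-0.999, 0.034, 0.003], [0.034, 0.999, -0.0], [-0.003, -0.0, -1.0]]
contact_force: [-0.2, -0.7, -1.7]
grip_width: 0.0338
finger_force: 50.0
```

```bash
python3 -m crank '[{"fingers":0.02,"linear":[0,0,0],"twist":-6.71},{"fingers":0.02,"linear":[0,0,0],"twist":-6.71},{"fingers":0.02,"linear":[0,0,0],"twist":-6.71},{"fingers":0.02,"linear":[0,0,0],"twist":-6.71},{"fingers":0.02,"linear":[0,0,0],"twist":-6.71},{"fingers":0.02,"linear":[0,0,0],"twist":-6.71},{"fingers":0.02,"linear":[0,0,0],"twist":-6.71},{"fingers":0.02,"linear":[0,0,0],"twist":-6.71},{"fingers":0.02,"linear":[0,0,0],"twist":-6.71},{"fingers":0.02,"linear":[0,0,0],"twist":-6.71},{"fingers":0.02,"linear":[0,0,0],"twist":-6.71},{"fingers":0.02,"linear":[0,0,0],"twist":-6.71},{"fingers":0.02,"linear":[0,0,0],"twist":-6.71},{"fingers":0.02,"linear":[0,0,0],"twist":0},{"fingers":0.02,"linear":[0,0,0],"twist":0}]' && python3 -m crank '[{"fingers":0.02,"linear":[-0.0322,0.0035,0],"twist":0},{"fingers":0.02,"linear":[-0.0322,0.0035,0],"twist":0},{"fingers":0.02,"linear":[-0.0322,0.0035,0],"twist":0},{"fingers":0.02,"linear":[-0.0322,0.0035,0],"twist":0},{"fingers":0.02,"linear":[-0.0322,0.0035,0],"twist":0},{"fingers":0.02,"linear":[-0.0322,0.0035,0],"twist":0},{"fingers":0.02,"linear":[-0.0322,0.0035,0],"twist":0},{"fingers":0.02,"linear":[-0.0322,0.0035,0],"twist":0},{"fingers":0.02,"linear":[-0.0322,0.0035,0],"twist":0},{"fingers":0.02,"linear":[-0.0322,0.0035,0],"twist":0},{"fingers":0.02,"linear":[-0.0322,0.0035,0],"twist":0},{"fingers":0.02,"linear":[-0.0322,0.0035,0],"twist":0},{"fingers":0.02,"linear":[-0.0322,0.0035,0],"twist":0},{"fingers":0.02,"linear":[-0.0322,0.0035,0],"twist":0},{"fingers":0.02,"linear":[0,0,0],"twist":0},{"fingers":0.02,"linear":[0,0,0],"twist":0},{"fingers":0.02,"linear":[0,0,0],"twist":0}]'
python3 - <<'E'
from h import *
s=status.get_state();R=s["orientation"];H=np.array([.5171,.3716,s["ee_pos"][2]]);print(s["ee_pos"],"move",(R.T@(H-s["ee_pos"])).round(4))
# latch check, side & scene: brightness change round each axis
A={"blue":(.5635,.178),"red":(.535,.0583),"yellow":(.5295,-.081)}
for cam,of in(("scene","scene0"),("side","side0")):
    cs=vision.calibration(cam);now=vision.capture(cam);cv2.imwrite(f"pics/{cam}9.png",now[:,:,::-1]);old=cv2.imread(f"pics/{of}.png")[:,:,::-1]
    for n,(x,y) in A.items():
        L=[]
        for a in range(60,230,10):
            t=np.radians(a+D[n][1]);u,v=np.round(proj(cs,[x+.028*np.cos(t),y+.028*np.sin(t),.026])).astype(int)
            L.append((a,int(old[v,u].mean()),int(now[v,u].mean())))
        print(cam,n,L)
E
```

```text
time_s: 49.83
ee_pos: [0.5276, -0.0815, 0.2373]
orientation: [[-0.086, -0.996, -0.002], [-0.996, 0.086, -0.0], [0.001, 0.002, -1.0]]
contact_force: [-0.9, -0.6, -1.5]
grip_width: 0.0339
finger_force: 50.0
time_s: 51.25
ee_pos: [0.5167, 0.3715, 0.2377]
orientation: [[-0.085, -0.996, -0.001], [-0.996, 0.085, -0.002], [0.002, 0.001, -1.0]]
contact_force: [-0.1, -0.9, -1.2]
grip_width: 0.034
finger_force: 50.0
[0.51667196 0.37153522 0.23765816] move [-0.0001 -0.0004 -0.    ]
scene blue [(60, 171, 132), (70, 171, 176), (80, 170, 154), (90, 170, 158), (100, 147, 149), (110, 148, 155), (120, 153, 145), (130, 147, 151), (140, 159, 162), (150, 171, 169), (160, 170, 168), (170, 169, 168), (180, 163, 168), (190, 146, 171), (200, 133, 169), (210, 149, 169), (220, 171, 170)]
scene red [(60, 171, 136), (70, 171, 169), (80, 172, 154), (90, 169, 162), (100, 169, 165), (110, 168, 170), (120, 152, 151), (130, 143, 138), (140, 138, 143), (150, 159, 154), (160, 171, 168), (170, 168, 169), (180, 163, 170), (190, 151, 170), (200, 135, 169), (210, 171, 170), (220, 172, 170)]
scene yellow [(60, 171, 126), (
[... 436 characters left out ...]
), (160, 119, 145), (170, 109, 163), (180, 147, 162), (190, 149, 161), (200, 112, 115), (210, 107, 111), (220, 138, 142)]
side red [(60, 136, 168), (70, 110, 159), (80, 109, 123), (90, 112, 148), (100, 83, 146), (110, 41, 91), (120, 39, 46), (130, 76, 81), (140, 159, 162), (150, 160, 164), (160, 124, 144), (170, 104, 162), (180, 143, 162), (190, 152, 162), (200, 156, 162), (210, 158, 161), (220, 157, 162)]
side yellow [(60, 138, 174), (70, 109, 159), (80, 109, 129), (90, 105, 144), (100, 43, 153), (110, 36, 97), (120, 38, 42), (130, 67, 71), (140, 125, 128), (150, 134, 137), (160, 106, 161), (170, 102, 162), (180, 120, 160), (190, 149, 161), (200, 154, 160), (210, 157, 160), (220, 158, 161)]
```

All three latches have swung from about 190° to about 90° in their dock frames. Putting the driver back in its holder.

```bash
python3 -m crank '[{"fingers":0.02,"linear":[0,-0.0004,0.02],"twist":0},{"fingers":0.02,"linear":[0,0,0.02],"twist":0},{"fingers":0.02,"linear":[0,0,0.015],"twist":0},{"fingers":0.02,"linear":[0,0,0.015],"twist":0},{"fingers":0.02,"linear":[0,0,0.015],"twist":0},{"fingers":0.02,"linear":[0,0,0.015],"twist":0},{"fingers":0.02,"linear":[0,0,0.008],"twist":0},{"fingers":0.02,"linear":[0,0,0.007],"twist":0},{"fingers":0.02,"linear":[0,0,0],"twist":0},{"fingers":0.02,"linear":[0,0,0],"twist":0},{"fingers":0.02,"linear":[0,0,0],"twist":0}]'
```

```text
time_s: 52.27
ee_pos: [0.518, 0.3723, 0.1248]
orientation: [[-0.084, -0.997, 0.002], [-0.997, 0.084, 0.001], [-0.001, -0.001, -1.0]]
contact_force: [-0.3, 0.5, -0.9]
grip_width: 0.0341
finger_force: 50.0
```

```bash
python3 -m crank '[{"fingers":0.02,"linear":[0,0,0.0025],"twist":0},{"fingers":0.02,"linear":[0,0,0],"twist":0},{"fingers":0.06,"linear":[0,0,0],"twist":0},{"fingers":0.06,"linear":[0,0,0],"twist":0},{"fingers":0.06,"linear":[0,0,0],"twist":0},{"fingers":0.06,"linear":[0,0,0],"twist":0},{"fingers":0.06,"linear":[0,0,0],"twist":0}]' && python3 -m crank '[{"fingers":0.06,"linear":[0,0,-0.02],"twist":0},{"fingers":0.06,"linear":[0,0,-0.02],"twist":0},{"fingers":0.06,"linear":[0,0,-0.03],"twist":0},{"fingers":0.06,"linear":[0,0,-0.03],"twist":0},{"fingers":0.06,"linear":[0,0,-0.03],"twist":0},{"fingers":0.06,"linear":[0,0,-0.03],"twist":0},{"fingers":0.06,"linear":[0,0,-0.03],"twist":0},{"fingers":0.06,"linear":[0,0,0],"twist":0},{"fingers":0.06,"linear":[0,0,0],"twist":0},{"fingers":0.06,"linear":[0,0,0],"twist":0}]'
python3 - <<'E'
from h import *
cs={n:vision.calibration(n) for n in("scene","side")};im={n:vision.capture(n) for n in cs}
for name,col,a,b in [("bR","red",(358,233),(278,249)),("bB","blue",(402,215),(236,273)),("bY","yellow",(309,262),(314,222)),("drv","orange",(413.7,146.2),(217.9,310.1))]:
    q=[min(blobs(mask(im[n],col,130),15),key=lambda b:np.hypot(b[0][0]-u,b[0][1]-v)) for n,(u,v) in(("scene",a),("side",b))]
    print(name,[(x[0],x[1]) for x in q],tri([ray(cs[n],*x[0]) for n,x in zip(cs,q)]).round(4))
# gap of green to backstop etc: wrist slots check
c=vision.calibration("wrist");w=vision.capture("wrist");h=cv2.cvtColor(w,cv2.COLOR_RGB2HSV);m=cv2.inRange(h,(6,110,90),(28,255,255));m[290:]=0
for b in blobs(m,200):
    p=np.argwhere(b[2])[:,::-1];W=np.array([plane(c,u,v,.156)[:2] for u,v in p]);print(b[:2],cv2.minAreaRect(cv2.convexHull((W*1000).astype(np.float32))))
E
```

```text
time_s: 52.85
ee_pos: [0.5175, 0.3721, 0.1214]
orientation: [[-0.083, -0.997, 0.0], [-0.997, 0.083, 0.0], [-0.0, -0.0, -1.0]]
contact_force: [0.1, 0.2, 0.2]
grip_width: 0.0566
finger_force: 0.0
time_s: 53.68
ee_pos: [0.5169, 0.3718, 0.3105]
orientation: [[-0.084, -0.996, -0.001], [-0.996, 0.084, -0.0], [0.0, 0.001, -1.0]]
contact_force: [0.6, 0.6, 0.2]
grip_width: 0.0598
finger_force: 0.0
bR [((np.float64(357.7), np.float64(233.0)), 255), ((np.float64(277.9), np.float64(249.4)), 227)] [0.5992 0.1108 0.0408]
bB [((np.float64(402.6), np.float64(215.2)), 204), ((np.float64(235.6), np.float64(272.8)), 245)] [0.6257 0.2311 0.0412]
bY [((np.float64(309.4), np.float64(261.9)), 310), ((np.float64(313.6), np.float64(222.1)), 188)] [ 0.5939 -0.0288  0.0388]
drv [((np.float64(413.9), np.float64(145.8)), 299), ((np.float64(217.8), np.float64(310.6)), 483)] [0.521  0.3707 0.1163]
((np.float64(256.1), np.float64(9.6)), 583) ((548.8062133789062, 216.05206298828125), (13.860679626464844, 20.671045303344727), 85.20812225341797)
((np.float64(469.3), np.float64(65.8)), 313) ((404.7914733886719, 262.2945861816406), (4.31203556060791, 32.4687385559082), 24.6708927154541)
((np.float64(155.6), np.float64(81.7)), 412) ((624.7202758789062, 254.20767211914062), (5.68729305267334, 33.421165466308594), 4.676212310791016)
((np.float64(321.5), np.float64(223.5)), 1790) ((517.1417236328125, 365.26812744140625), (35.663848876953125, 32.08245849609375), 85.13883209228516)
```

```bash
python3 -c "
from station import arm
print(arm.sign_off())"
```

```text
the job is handed in; nothing more can be done
None
```

The red, blue and yellow boards are home in their own docks with all three latches turned across them; the driver is back in its holder and the job is handed in at about 54 s, though sign-off returned no verdict.

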